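# Gauge a press ram with the go and no-go gap gauges

## Robot

A 6-joint arm with a two-finger parallel gripper is mounted at the origin on a cart in front of the work surface, level with it; the furniture and walls round the work are solid. World frame = base frame: x ahead of the robot, y to its left, z up, the work surface at z = 0. Lengths are in m, angles in rad, forces in N, time in s.
With the tool pointing down it reaches from about 0.25 to 0.725 m from the base axis. Payload 4 kg.
Tool frame: the origin (TCP) lies midway between the tips of the shut fingers; the grasp point (between the pads) lies behind it (robot.pinch_z is the z of the grasp point in the tool frame, in m); z points along the fingers, y is the direction in which the jaws open and shut (so a half turn about z gives the same grasp; the last joint's range is limited). The gripper opens to 85 mm and grips with 20 to 120 N. Pads are 22 mm wide; open, the fingers measure 114 mm over their backs; the gripper's body (76 mm by 85 mm) begins 54 mm behind the grasp point. The pads swing forward as they close: fully open they stand 13 mm farther back than shut.
Start: joints at [1.21, 0.241, 0.005, 1.335, 0, 1.571], TCP at [0.177, 0.468, 0.231] pointing down, gripper open.
Joint ranges: [-2.72, 2.72], [-1.05, 1.87], [-1.09, 1.28], [-1.99, 2.15], [-1.42, 1.44], [-3.14, 3.14]. Speed limits (rad/s): [2.79, 2.79, 3.14, 3.14, 3.14, 3.14].

## Interface

Orientations are given as [roll, pitch, yaw] about the fixed x, y, z axes, in that order (R = Rz(yaw) Ry(pitch) Rx(roll)).
In Python, from bench import sensors, cams, robot gives the robot as it stands.
- The arm moves only by the tool move_arm, never from a script. Its argument "rows" is a list of rows, each a list of 3 entries, a list of its own where there are three numbers: the closure, from -1 (fully open) to 1 (shut), then the shift along the tool's x, y, z in cm, then the turn, a rotation vector about the tool's x, y, z in rad. In form: [[fingers, [x, y, z], [rx, ry, rz]], ...]. A call has 1 to 20 rows; each row is the pose to reach, as a shift and turn from the pose measured when the call began, along the tool's axes at that moment; what a row does not reach only later rows make up. A row lasts 1/8 s, in which the tool goes at most 62.5 mm and 10.7 degrees, less where a joint would pass 70% of its speed; a pose out of reach is approached as far as the arm can. A call with a gripper value outside its range is refused whole. The fingers move at their own pace and stop on an object; "squeeze" is the grip in N (left out, the last holds). Time passes only in rows, so rows that repeat a pose let the fingers close. It gives the time, the measured TCP pose, the force and the opening at its end, in the units of the state.
- sensors.state(): the state, without advancing time (a new reading comes with each control period).
- cams.read_camera(name): name is "scene" or "top"; returns a dict with "color" (420x560x3 uint8, red, green, blue), "mtx" (3x3 intrinsics, pixels), "cam_to_world" (4x4, takes a point from camera to world coordinates). Camera axes: x right, y down, z forward; pixel columns grow to the right and rows downward; lengths in m; the calibration is good to about 2 mm. A picture is of the moment at which its call begins. There is no depth.
- robot.hand_in(): hands the job in, once; it reports no verdict.
The state is a dict: "clock": time; "qpos": joint angles; "joint_vel": joint speeds; "joint_efforts": joint torques, N m; "eef_pos": TCP position; "orientation": TCP orientation; "wrist_force": force on the tool from outside, world axes, zero at the start; "ft_torque": the same for the moment, N m; "gripper_width": finger opening in m.
Only numpy, scipy, OpenCV 4.12 (cv2) and the standard library are available. Lean on these libraries where they do the work, as an engineer would, in place of code of your own. Each camera call takes 0.05 s, during which the arm holds its last target.

## Task

Check the toothed steel ram of the hinge press: holding it square to the gauge, push its plain guide end through the wide gap of the go gauge, without forcing, until it has passed between the lands and is lightly on the floor of the opening below them, and draw it out again. Then try the same end in the narrow gap of the no-go gauge, centred and square, with a light but definite push of about 10 N for a second: it must stop at the mouth, and must not be forced or levered askew. Then lay the ram gently, teeth up, in the notches of the empty wooden rest, let go, and leave the other things on the table where they are.

Things in the scene. Friction and masses are not known exactly. Their poses are not given: they have to be found in the camera images.
- ram_centre (a point): Centre of the steel press ram, a bar 20 mm wide (x, across its plain flat sides), 160 mm long (y), 26 mm high (z), about 0.45 kg. Its z axis points out of the face with 13 rack teeth, y along the bar to the plain guide end; at the other end a round nose (14 mm) stands out 19 mm more. It starts teeth up in a wooden rest; between the rest's uprights 80 mm of it are free to grip across the 20 mm.
- ram_guide (a point): Middle of the ram's plain guide end, mid-section, 55 mm from ram_centre towards +y (25 mm from the end face); same axes. Its flat sides are plain and parallel 25 mm either way from here: this is the part to be gauged, across its 20 mm width. Grip the bar firmly: the push acts at a distance from the hand and can turn it in the fingers.
- go_clamp: Frame of the go gauge, fixed: a steel plate with a gap in its upper edge and nearly square corners, clamped in a grey stand and leaning 35 deg (0.61 rad) towards the robot. Origin: middle of the gap's mouth if the plate were clamped at its highest, 155 mm up. z points out of the gap, up and towards the robot (the ram goes in along -z, teeth to +z); x across the gap; y level, the plate's normal.
- go_stand: Stand of the go gauge; origin under its base (130 mm along x, 84 along y, 18 high). The plate, 80 mm wide and 12 thick, is clamped 0 to 10 mm lower along -z than at its highest, differently each time and not measured: feel for it. Its gap, from the edge down: bevelled at 45 deg from 30 to 22 mm at 4 mm depth, lands 22 mm apart to 16 mm, then an opening up to 36 mm wide, its floor at 41 mm.
- nogo_clamp: Frame of the no-go gauge, like that of the go gauge. Its upper corners are cut off in 11 mm bevels; its gap is narrower: bevelled at 45 deg from 24 mm at the edge to 16 mm at 4 mm depth. A good ram sits 2 mm down on both bevels and stops. All is rigid; over 30 N is forcing (50 N in the go gauge). Ram y must lie along y, its middle over the gap (x = 0). Either gauge may stand left or right.
- nogo_stand: Stand of the no-go gauge, equal to the other. This plate is clamped 0 to 24 mm lower along -z than at its highest, not measured: so the ram stops with its centre somewhere from 11 mm above to 13 mm below the origin of nogo_clamp: feel for it. On both stands a clamp screw sticks out 41 mm to +y, 78 mm up; on the -y side there is only the clamp's cheek, 19 mm from the middle and below 110 mm.
- rest_empty_seat (a point): Middle of the empty wooden rest, at the height of its cork notch floors, 45 mm up; z up, y along the line of the notches. The ram lies there with its centre 13 mm above this point, either end first. The rest is fixed: base 64 x 136 mm, 12 mm high; uprights 18 mm thick at y = +50 and -50 mm, 58 mm wide, each with a notch 28 mm wide and 14 mm deep. Either rest may stand left or right.
- rest_full_seat (a point): The same point of the other, equal wooden rest, in which the ram lies at the start.
- calliper: Bystander: slide calliper, 68 x 215 x 14 mm, lying to the right; origin under its middle. Leave it where it is.
- loupe: Bystander: black eye loupe, 38 mm across, 31 mm high, standing behind the gauges; origin under its middle. Leave it where it is.
- pliers: Bystander: orange-handled pliers, 145 x 48 x 12 mm, lying at the left front; origin under the middle. Leave them where they are.
Mind the look-alikes: they are no part of the job. What is shaped like the part that bears ram_centre but orange is not meant.

How it is judged:
By the outcome, as a careful person would: the job done as asked, in the order asked, and still so for the second after the job is handed in, with the robot touching nothing.
It also fails if it takes over 58 s, if anything falls off the work surface, if the arm or the gripper's body presses on something with over 40 N, if the wrist force passes 120 N, or if a joint passes its speed limit or range.

## Working session

There is one attempt and no reset: what is moved stays moved. The work goes in short steps, Python scripts to look and compute and a tool call to move; the robot and the scene stay as the last step left them, time stands still between calls to the robot, and variables do not carry over. Pictures are saved under pics/ and viewed, and the job is handed in when it is done.

Besides the shell and the picture viewer there is one more tool, called after "Emit:" as a command line: name --argument value ..., lists and objects as JSON in quotes. move_arm: Moves the arm, as the interface text tells. Its arguments: {"type":"object","properties":{"rows":{"type":"array"},"squeeze":{"type":"number"}},"required":["rows"]}

```bash
ls; mkdir -p pics
python3 - <<'E'
from bench import sensors,cams,robot
import cv2
print(robot.pinch_z, sensors.state())
for n in("scene","top"):
    d=cams.read_camera(n); cv2.imwrite(f"pics/{n}0.png",d["color"][:,:,::-1]); print(n,d["mtx"].round(1),d["cam_to_world"].round(3))
E
```

```text
pics
-0.0187 {'clock': 0.0, 'qpos': array([ 1.20997901e+00,  2.41423971e-01,  3.74058190e-03,  1.33520949e+00,
       -3.20594864e-05,  1.57079361e+00]), 'joint_vel': array([-0.00065636,  0.00049181,  0.00184132, -0.00010232, -0.00087521,
        0.00152298]), 'joint_efforts': array([-1.04355000e-03, -3.72323871e+01,  2.52405971e+01,  1.69316382e-02,
       -1.81780247e-04, -8.18390390e-06]), 'eef_pos': array([0.17630677, 0.46721293, 0.23041372]), 'orientation': array([-3.13949610e+00,  3.20537286e-05,  2.78077812e+00]), 'wrist_force': array([-0.41936333,  0.15925898,  0.02022108]), 'ft_torque': array([-0.02088265,  0.00594597,  0.01450645]), 'gripper_width': 0.08537164183849698}
scene [[518.1   0.  284.1]
 [  0.  518.1 206.6]
 [  0.    0.    1. ]] [[ 0.664 -0.48   0.574 -0.511]
 [-0.748 -0.414  0.519 -0.929]
 [-0.011 -0.774 -0.633  1.339]
 [ 0.     0.     0.     1.   ]]
top [[493.7   0.  271.1]
 [  0.  493.7 203.8]
 [  0.    0.    1. ]] [[-5.900e-02 -9.750e-01  2.130e-01  2.840e-01]
 [-9.980e-01  5.800e-02 -1.300e-02  7.600e-02]
 [ 1.000e-03 -2.130e-01 -9.770e-01  1.577e+00]
 [ 0.000e+00  0.000e+00  0.000e+00  1.000e+00]]
```

View pics/scene0.png

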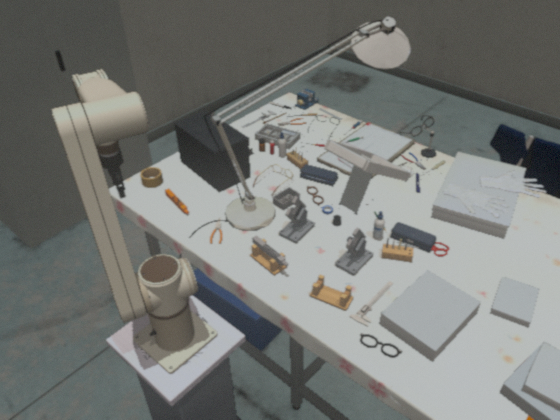

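View pics/top0.png

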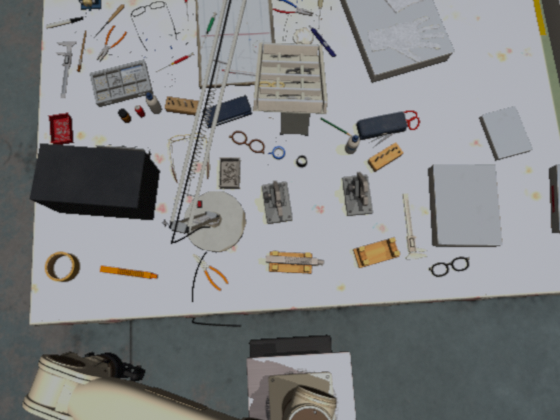

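The ram lies in the left rest at top (293,262); the empty rest is at (377,252), and the gauges are at (277,200) and (357,195). I'll zoom in on these.

Run:
```python
import cv2
a=cv2.imread("pics/top0.png"); 
cv2.imwrite("pics/t0a.png",cv2.resize(a[165:280,255:410],None,fx=5,fy=5,interpolation=cv2.INTER_CUBIC))
a=cv2.imread("pics/scene0.png")
cv2.imwrite("pics/s0a.png",cv2.resize(a[185:315,240:400],None,fx=4.6,fy=4.6,interpolation=cv2.INTER_CUBIC))
```

```text
(no output)
```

View pics/t0a.png

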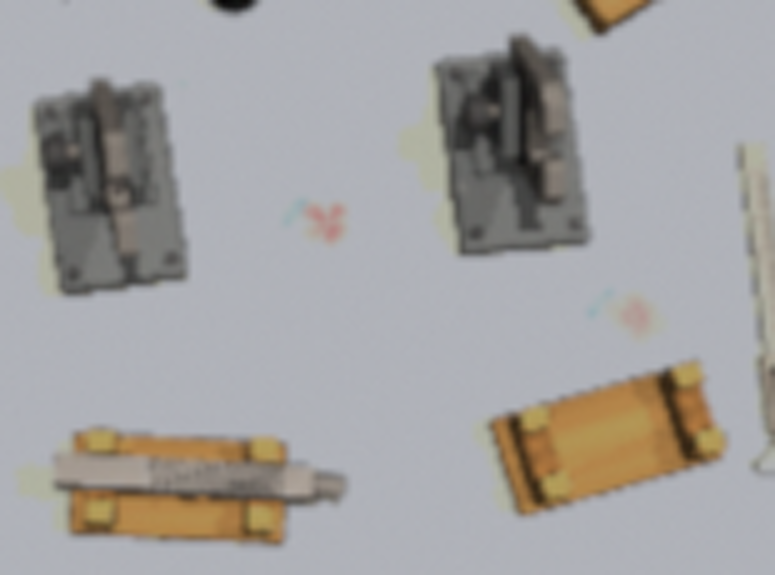

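View pics/s0a.png

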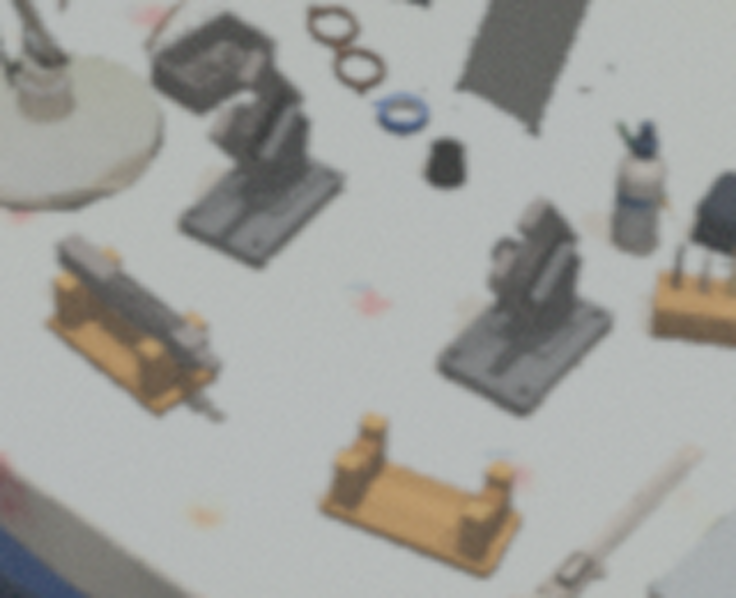

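```bash
cat > h.py <<'E'
import numpy as np,cv2
from bench import sensors,cams,robot
def grab(n,k=6):
    ds=[cams.read_camera(n) for _ in range(k)]
    d=ds[0]; d["color"]=np.mean([x["color"] for x in ds],0); return d
def save(tag,k=6):
    for n in("scene","top"):
        d=grab(n,k); np.savez(f"{tag}_{n}.npz",color=d["color"],mtx=d["mtx"],T=d["cam_to_world"])
def load(tag,n):
    z=np.load(f"{tag}_{n}.npz"); return z["color"],z["mtx"],z["T"]
def ray(uv,K,T):
    d=T[:3,:3]@np.linalg.solve(K,[uv[0],uv[1],1.]); return T[:3,3],d/np.linalg.norm(d)
def onz(uv,z,K,T):
    o,d=ray(uv,K,T); return o+d*(z-o[2])/d[2]
def tri(uva,uvb,A,B):
    (o1,d1),(o2,d2)=ray(uva,*A),ray(uvb,*B)
    s=np.linalg.lstsq(np.c_[d1,-d2],o2-o1,rcond=None)[0]
    p,q=o1+s[0]*d1,o2+s[1]*d2; return (p+q)/2,np.linalg.norm(p-q)
def proj(p,K,T):
    c=T[:3,:3].T@(np.asarray(p)-T[:3,3]); u=K@c; return u[:2]/u[2]
def crop(img,c0,r0,w,h,f,name,gain=1.0):
    a=np.clip(img[r0:r0+h,c0:c0+w]*gain,0,255).astype(np.uint8)[:,:,::-1]
    a=cv2.resize(a,None,fx=f,fy=f,interpolation=cv2.INTER_CUBIC)
    for i in range(0,w,5): cv2.putText(a,str(c0+i),(int((i+.5)*f),9),0,.33,(0,0,255),1); a[::4,int((i+.5)*f)]=(0,0,255)
    for i in range(0,h,5): cv2.putText(a,str(r0+i),(0,int((i+.5)*f)),0,.33,(255,0,0),1); a[int((i+.5)*f),::4]=(255,0,0)
    cv2.imwrite(name,a)
E
python3 - <<'E'
from h import *
save("a")
t=load("a","top")[0]; s=load("a","scene")[0]
crop(t,258,175,38,52,11,"pics/t_L.png",1.3); crop(t,340,168,38,52,11,"pics/t_R.png",1.3)
crop(s,275,185,45,60,10,"pics/s_L.png",1.3); crop(s,333,226,45,50,11,"pics/s_R.png",1.3)
E
```

```text
(no output)
```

View pics/t_L.png

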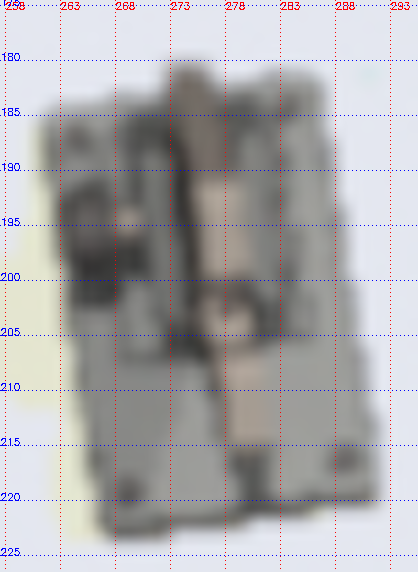

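View pics/t_R.png

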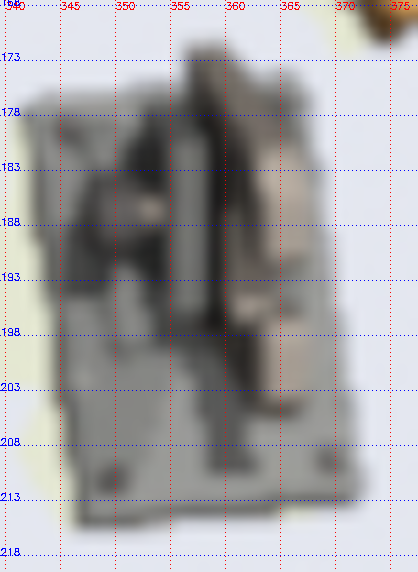

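View pics/s_L.png

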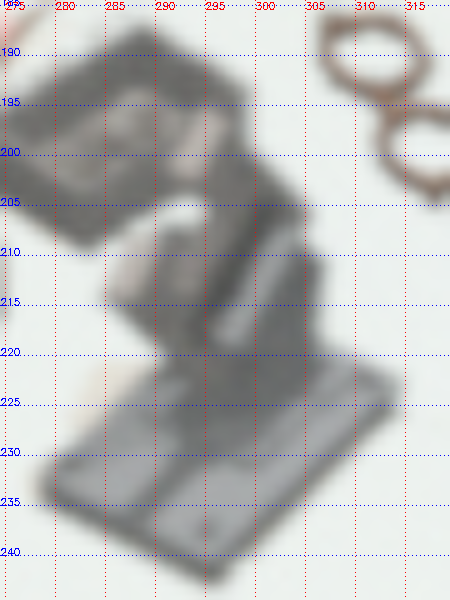

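View pics/s_R.png

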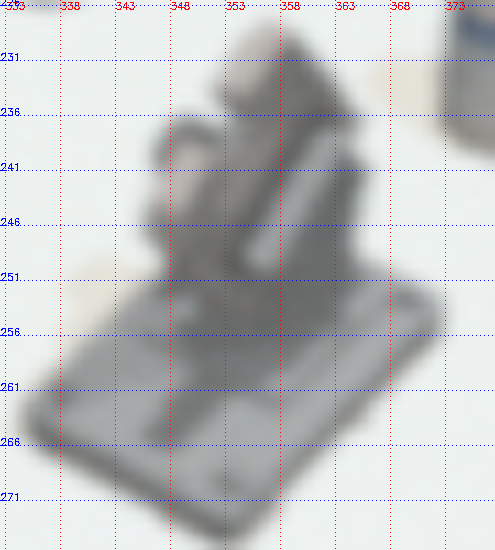

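Scene L shows a plate with pale upper faces around (294,198) and (287,212), and a gap between them. I need base edges at sub-pixel precision to fix the poses and tell go from no-go.

```bash
cat > m1.py <<'E'
from h import *
t,K,T=load("a","top"); g=cv2.GaussianBlur(t.mean(2),(0,0),.5)
def cross(line,thr):  # first crossing from bright to dark
    for i in range(len(line)-1):
        if line[i]>=thr>line[i+1]: return i+(line[i]-thr)/(line[i]-line[i+1])
def fit(p):
    p=np.array(p,np.float32)
    for _ in range(3):
        vx,vy,x0,y0=cv2.fitLine(p,cv2.DIST_HUBER,0,.01,.01).ravel(); r=(p-[x0,y0])@np.array([-vy,vx]); p=p[abs(r)<max(.5,2*r.std())].astype(np.float32)
    return np.array([x0,y0]),np.array([vx,vy]),r.std()
def inter(a,b):
    s=np.linalg.solve(np.c_[a[1],-b[1]],b[0]-a[0]); return a[0]+s[0]*a[1]
for nm,(cl,cr,rt,rb) in dict(L=(252,300,176,232),R=(330,380,166,226)).items():
    right,left,front=[],[],[]
    thr=165
    for r in range(rt+17,rb-16): 
        c=cross(g[r,cr:cl:-1],thr); right.append((cr-c,r)) if c is not None else 0
    for r in range(rb-26,rb-12):
        c=cross(g[r,cl:cr],thr); left.append((cl+c,r)) if c is not None else 0
    for c in range(cl+20,cr-15):
        r=cross(g[rb:rt:-1,c],thr); front.append((c,rb-r)) if r is not None else 0
    print(nm,[g[rb-2,cl+10:cl+14].mean()])
    R,L,F=fit(right),fit(left),fit(front); print(R,L,F)
    fr,fl=inter(F,R),inter(F,L)
    for q in(fr,fl): print(q,onz(q,.0,K,T),onz(q,.018,K,T))
    for f,n in((R,'right'),(L,'left'),(F,'front')):
        p,q=onz(f[0]-10*f[1],.012,K,T),onz(f[0]+10*f[1],.012,K,T); d=q-p; print(n,'dir deg',np.degrees(np.arctan2(d[1],d[0])))
    print('width',np.linalg.norm(onz(fr,.012,K,T)-onz(fl,.012,K,T)))
E
python3 m1.py
```

```text
L [np.float64(179.5394206939412)]
(array([290.33502, 200.3    ], dtype=float32), array([0.15193975, 0.98838973], dtype=float32), np.float32(0.17167369)) (array([263.6341, 213.2   ], dtype=float32), array([0.14537004, 0.9893774 ], dtype=float32), np.float32(0.1477933)) (array([277.9    , 223.46516], dtype=float32), array([ 0.988414  , -0.15178196], dtype=float32), np.float32(0.16536012))
[293.5272  221.06543] [ 0.56566475 -0.01534662  0.        ] [ 0.56245081 -0.01430747  0.018     ]
[265.42386 225.38101] [0.55690035 0.0764942  0.        ] [0.55378644 0.07648511 0.018     ]
right dir deg -175.3458921039656
left dir deg -175.02594047117904
front dir deg -84.54873038400684
width 0.0915560606110097
R [np.float64(179.3095380284781)]
(array([371.09558, 196.     ], dtype=float32), array([0.1373424 , 0.99052364], dtype=float32), np.float32(0.15371999)) (array([343.85123, 206.7    ], dtype=float32), array([0.16647899, 0.986045  ], dtype=float32), np.float32(0.15492907)) (array([355.9    , 216.11734], dtype=float32), array([ 0.9960933 , -0.08830704], dtype=float32), np.float32(0.17636342))
[373.6666  214.54227] [ 0.57170723 -0.27721282  0.        ] [ 0.56842432 -0.27318478  0.018     ]
[345.59543 217.03087] [ 0.56891522 -0.18524621  0.        ] [ 0.56566418 -0.18226786  0.018     ]
right dir deg -178.1596194943704
left dir deg -175.7882836855814
front dir deg -88.26108567397128
width 0.09130886693282554
```

Run:
```python
from h import *
s=load("a","scene")[0]
import numpy as np
def c2(img,c0,r0,w,h,f,name):
    a=np.clip((img[r0:r0+h,c0:c0+w]-40)*1.6,0,255).astype(np.uint8)[:,:,::-1]
    a=cv2.resize(a,None,fx=f,fy=f,interpolation=cv2.INTER_LANCZOS4); return a
a=c2(s,280,190,32,35,16,"");b=c2(s,338,224,32,35,16,"")
a=np.hstack([a,b])[:, :]
cv2.imwrite("pics/sLR.png",cv2.resize(a,(800,int(a.shape[0]*800/a.shape[1]))))
```

```text
(no output)
```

View pics/sLR.png

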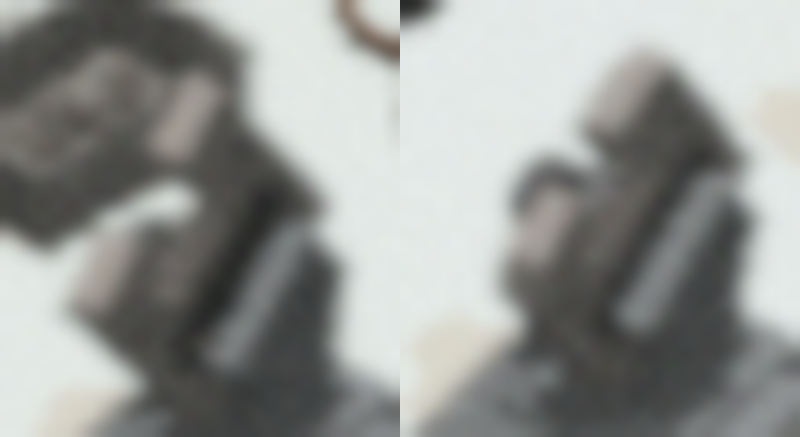

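Run:
```python
from h import *
A=load("a","top")[1:];B=load("a","scene")[1:]
pts=dict(Lfar=((277.5,190.7),(296.3,195.8)),Lgf=((277.8,200),(292.9,202)),Lgn=((279.3,207),(288.9,208)),Lnear=((280,215.5),(285.6,213.9)),
Rfar=((364.3,181),(357.2,227.5)),Rgf=((364.8,191.5),(352.9,233.3)),Rgn=((365,197),(350.3,239)),Rnear=((365.2,205),(347.2,245)))
P={}
for k,(a,b) in pts.items():
    p,e=tri(a,b,A,B); P[k]=p; print(k,p.round(4),'miss %.4f'%e)
for s in "LR":
    f=[P[s+x] for x in("far","gf","gn","near")]
    print(s,[round(1e3*np.linalg.norm(f[i]-f[i+1]),1) for i in range(3)],'elev',np.degrees(np.arcsin((f[0]-f[3])[2]/np.linalg.norm(f[0]-f[3]))))
```

```text
Lfar [0.6274 0.0362 0.1686] miss 0.0035
Lgf [0.6044 0.0354 0.1533] miss 0.0005
Lgn [0.5838 0.0335 0.1395] miss 0.0047
Lnear [0.5616 0.0318 0.126 ] miss 0.0021
Rfar [ 0.6453 -0.2242  0.1531] miss 0.0041
Rgf [ 0.6163 -0.2253  0.1459] miss 0.0002
Rgn [ 0.6022 -0.2269  0.1306] miss 0.0018
Rnear [ 0.5813 -0.2286  0.118 ] miss 0.0009
L [np.float64(27.6), np.float64(24.8), np.float64(26.0)] elev 32.84084459585202
R [np.float64(29.9), np.float64(20.9), np.float64(24.5)] elev 28.695753932314535
```

```bash
cat > m2.py <<'E'
from h import *
from m1f import *
E
cat > m1f.py <<'E'
from h import *
def fit(p):
    p=np.array(p,np.float32)
    for _ in range(4):
        vx,vy,x0,y0=cv2.fitLine(p,cv2.DIST_HUBER,0,.01,.01).ravel(); r=(p-[x0,y0])@np.array([-vy,vx]); p=p[abs(r)<max(.4,2*r.std())].astype(np.float32)
    return np.array([x0,y0]),np.array([vx,vy]),r.std(),len(p)
def inter(a,b):
    s=np.linalg.solve(np.c_[a[1],-b[1]],b[0]-a[0]); return a[0]+s[0]*a[1]
def edge(g,p,q,n=40,half=4,bright=None):
    """points of half-level crossing along normals of the segment p->q; outside is to the LEFT-hand normal given by sign of bright"""
    p,q=np.array(p,float),np.array(q,float); d=(q-p)/np.linalg.norm(q-p); nn=np.array([-d[1],d[0]])
    out=[]
    s=np.arange(-half,half+.01,.1)
    for t in np.linspace(0,1,n):
        c=p+t*(q-p); xy=c+s[:,None]*nn
        v=cv2.remap(g.astype(np.float32),xy[:,0].astype(np.float32)[None],xy[:,1].astype(np.float32)[None],cv2.INTER_CUBIC).ravel()
        if v[:15].mean()<v[-15:].mean(): v=v[::-1]; ss=s[::-1]
        else: ss=s
        hi=v[:12].mean(); i0=np.argmin(np.gradient(v)); lo=v[i0:i0+25].min(); thr=(hi+lo)/2
        k=np.where((v[:-1]>=thr)&(v[1:]<thr))[0]
        if len(k): out.append(c+ss[k[0]]*nn)
    return fit(out)
def dirw(f,z,K,T):
    p,q=onz(f[0]-12*f[1],z,K,T),onz(f[0]+12*f[1],z,K,T); d=q-p; return np.degrees(np.arctan2(d[1],d[0])),(p+q)/2
E
python3 - <<'E'
from m1f import *
t,K,T=load("a","top"); s,Ks,Ts=load("a","scene"); g=t.mean(2); gs=s.mean(2)
segs=dict(L=dict(right=((287.5,192),(290.5,216),.018),left=((264.7,206),(266.4,218),0),front=((269,222.5),(288,220.3),0)),
 R=dict(right=((368,190),(370.8,209),.018),left=((341.5,180),(345.5,210),0),front=((349,215),(369,213.3),0)))
segS=dict(L=dict(right=((299,240),(311.5,227),0),front=((281,236.5),(293,242),0)),R=dict(right=((356,272.5),(370,257.5),0),front=((337,267.5),(350,274),0)))
for n in "LR":
    for nm,sg,gg,KT in(("top",segs,g,(K,T)),("scene",segS,gs,(Ks,Ts))):
        F={k:edge(gg,v[0],v[1]) for k,v in sg[n].items()}
        for k in F: a,m=dirw(F[k],sg[n][k][2],*KT); print(n,nm,k,'dir %.2f'%a,m.round(4),'rms %.2f n%d'%F[k][2:])
        fr=inter(F["front"],F["right"]); print('   FR',onz(fr,0,*KT).round(4))
        if "left" in F: fl=inter(F["front"],F["left"]); print('   FL',onz(fl,0,*KT).round(4))
E
```

```text
L top right dir -175.31 [ 0.6289 -0.007   0.018 ] rms 0.17 n38
L top left dir -175.97 [0.6009 0.0767 0.    ] rms 0.14 n40
L top front dir -83.86 [0.5642 0.0337 0.    ] rms 0.19 n39
   FR [ 0.5692 -0.0132  0.    ]
   FL [0.5599 0.0738 0.    ]
L scene right dir 5.78 [ 0.624 -0.006  0.   ] rms 0.05 n40
L scene front dir -85.38 [0.5641 0.0304 0.    ] rms 0.04 n40
   FR [ 0.5675 -0.0117  0.    ]
R top right dir -177.59 [ 0.6178 -0.2695  0.018 ] rms 0.16 n37
R top left dir -178.01 [ 0.645  -0.1852  0.    ] rms 0.18 n35
R top front dir -87.16 [ 0.5735 -0.2302  0.    ] rms 0.17 n39
   FR [ 0.5757 -0.2754  0.    ]
   FL [ 0.5714 -0.1878  0.    ]
R scene right dir 1.59 [ 0.6539 -0.2672  0.    ] rms 0.11 n36
R scene front dir -87.93 [ 0.5729 -0.2305  0.    ] rms 0.09 n40
   FR [ 0.5743 -0.2694  0.    ]
```

Run:
```python
from h import *
t=load("a","top")[0]; s=load("a","scene")[0]
crop(t,262,246,66,32,12,"pics/t_ram.png",1.3); crop(t,348,232,58,40,13,"pics/t_rest.png",1.3)
crop(s,247,232,45,44,12,"pics/s_ram.png",1.3); crop(s,306,272,52,42,12,"pics/s_rest.png",1.3)
```

```text
(no output)
```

View pics/t_ram.png

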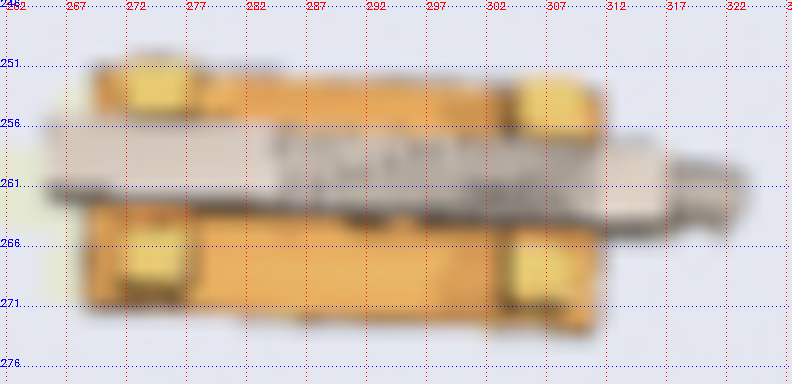

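View pics/t_rest.png

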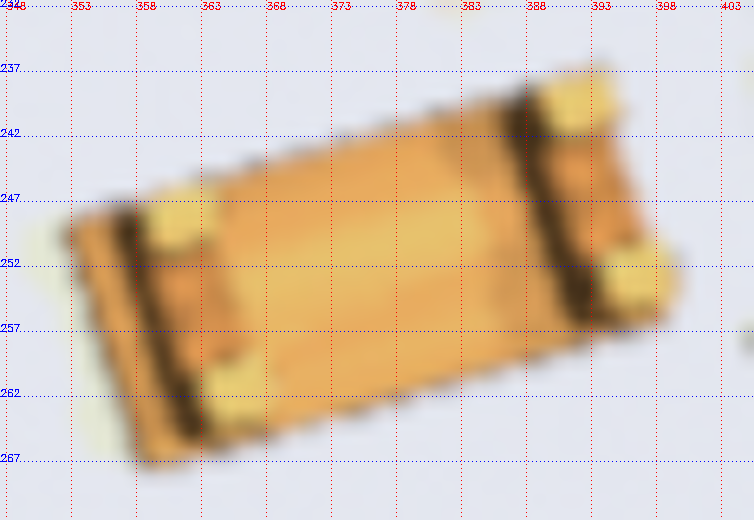

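View pics/s_ram.png

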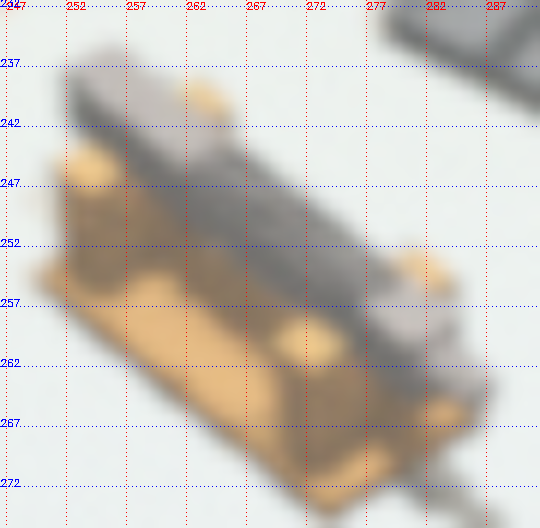

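View pics/s_rest.png

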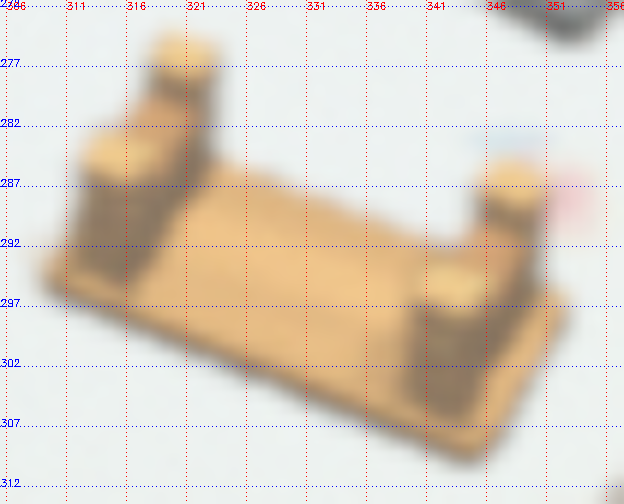

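Run:
```python
from m1f import *
t,K,T=load("a","top"); s,Ks,Ts=load("a","scene"); g=t.mean(2)
# ram
tf=edge(g,(284,256.2),(300,257)); 
far=edge(g,(283,256),(300,257)); near=edge(g,(270,262),(308,264.5),half=2.5)
lend=edge(g,(265.3,257),(265.8,261)); 
for n,f in(("far",far),("near",near),("lend",lend)):
    a,m=dirw(f,.071,K,T); print(n,a,m.round(4),f[2:])
for uv in((265.2,258.7),(317.3,262)): print(uv,onz(uv,.071,K,T).round(4))
# whole silhouette by manual
for uv in((270,255.3),(315,257.9),(270,262.0),(315,264.3)): print(uv,onz(uv,.071,K,T).round(4))
# horns of empty rest
def horns(img,cs,KT,thrfun):
    out=[]
    for c in cs:
        x,y=map(int,map(round,c)); w=img[y-4:y+5,x-4:x+5]; m=thrfun(w)
        n,l,st,ce=cv2.connectedComponentsWithStats(m.astype(np.uint8))
        k=l[4,4]; out.append(ce[k]+[x-4,y-4]); print(c,k,st[k][4],out[-1].round(2),onz(out[-1],.059,*KT).round(4))
    return out
print(t[248,361],t[255,375],s[284,316],s[297,330])
f=lambda w:(w[...,1]>w[...,0]*.83)&(w[...,0]-w[...,2]>50)&(w[...,0]>140)
h=horns(t,[(360.5,248),(365.3,261.5),(391.3,239.3),(396.3,252.8)],(K,T),f)
P=[onz(u,.059,K,T) for u in h]; print('seat top',np.mean(P,0), 'dirs',[np.degrees(np.arctan2(*(P[i]-P[j])[[1,0]])) for i,j in((0,2),(1,3),(0,1),(2,3))],[np.linalg.norm(P[i]-P[j]) for i,j in((0,2),(1,3),(0,1),(2,3))])
Q=[onz(u,.059,Ks,Ts) for u in((320.9,276.8),(315.6,284.9),(348,287),(342.8,295.5))]; print(np.round(Q,4),np.mean(Q,0))
print('dirs',[np.degrees(np.arctan2(*(Q[i]-Q[j])[[1,0]])) for i,j in((0,2),(1,3),(0,1),(2,3))])
for uv in((257,235.9+1.5),(285,258)): print(onz(uv,.071,Ks,Ts))
```

```text
far -94.3087622660976 [0.4412 0.0026 0.071 ] (np.float32(1.7178661), 40)
near -96.67740528621046 [0.4272 0.0189 0.071 ] (np.float32(0.11801578), 33)
lend -5.496525463558788 [0.4405 0.0832 0.071 ] (np.float32(0.17243758), 38)
(265.2, 258.7) [0.4419 0.083  0.071 ]
(317.3, 262) [ 0.4224 -0.0747  0.071 ]
(270, 255.3) [0.4513 0.0678 0.071 ]
(315, 257.9) [ 0.4353 -0.0687  0.071 ]
(270, 262.0) [0.431 0.069 0.071]
(315, 264.3) [ 0.4159 -0.0672  0.071 ]
[178.         156.          89.16666667] [178.5        138.33333333  78.16666667] [181.33333333 154.16666667 109.16666667] [176.33333333 144.5        103.        ]
(360.5, 248) 1 17 [361.71 247.82] [ 0.4589 -0.2163  0.059 ]
(365.3, 261.5) 1 18 [365.94 261.44] [ 0.4163 -0.2251  0.059 ]
(391.3, 239.3) 1 16 [392.06 239.31] [ 0.4797 -0.3128  0.059 ]
(396.3, 252.8) 1 19 [396.84 252.47] [ 0.4382 -0.323   0.059 ]
seat top [ 0.44828243 -0.26930776  0.059     ] dirs [np.float64(102.15243810429477), np.float64(102.57387355239574), np.float64(11.748573737556299), np.float64(13.723876656552768)] [np.float64(0.09875169919233708), np.float64(0.10023373508081983), np.float64(0.04348831425912739), np.float64(0.042766061620927734)]
[[ 0.4525 -0.2198  0.059 ]
 [ 0.4128 -0.2291  0.059 ]
 [ 0.4751 -0.3149  0.059 ]
 [ 0.4347 -0.3237  0.059 ]] [ 0.44376348 -0.27188679  0.059     ]
dirs [np.float64(103.40410225305904), np.float64(103.07379349227338), np.float64(13.187066519487349), np.float64(12.394073560180098)]
[0.44338105 0.06701285 0.071     ]
[ 0.43119918 -0.07856362  0.071     ]
```

```bash
cat >> h.py <<'E'
from scipy.spatial.transform import Rotation as Ro
def plan(p,R,st=None):
    """target TCP p (m), R matrix -> shift cm & rotvec in current tool frame"""
    st=st or sensors.state(); R0=Ro.from_euler('xyz',st["orientation"]).as_matrix()
    d=R0.T@(np.asarray(p)-st["eef_pos"])*100; r=Ro.from_matrix(R0.T@R).as_rotvec()
    print("shift cm",d.round(2),"|%.1f|"%np.linalg.norm(d),"rot",r.round(3),"|%.2f|"%np.linalg.norm(r),'t',st['clock']); return d,r
def Rdown(yaw): # tool x along world angle yaw, z down
    return Ro.from_euler('xyz',[np.pi,0,yaw]).as_matrix()
PZ=.0187
def tcp(g,R): return np.asarray(g)+R[:,2]*PZ
E
python3 - <<'E'
from h import *
A=load("a","top")[1:];B=load("a","scene")[1:]
print(tri((177,241),(221,121),A,B), tri((214,218),(251,208),A,B),tri((236,0),(365,38),A,B))
R=Rdown(np.radians(83.1)); g=np.array([.4344,.0239,.058])
plan(tcp(g+[0,0,.10],R),R); print(sensors.state()["qpos"])
E
```

```text
(array([0.46938899, 0.2653195 , 0.46134314]), np.float64(0.04281080215626989)) (array([0.58552524, 0.23922949, 0.02716548]), np.float64(0.0006840522649990472)) (array([0.99065527, 0.08348837, 0.61874096]), np.float64(0.08639267063832293))
shift cm [-39.8  -32.43   9.2 ] |52.2| rot [ 0.   -0.    1.33] |1.33| t 0.7
[ 1.21001212e+00  2.40570338e-01  5.02096687e-03  1.33520388e+00
 -1.28994763e-05  1.57079285e+00]
```

Emit:
move_arm --rows '[[-1,[-5,-6,1],[0,0,0.15]],[-1,[-10,-12,1],[0,0,0.32]],[-1,[-15,-18,1],[0,0,0.5]],[-1,[-19,-23,2],[0,0,0.68]],[-1,[-24,-26,4],[0,0,0.85]],[-1,[-30,-29,6],[0,0,1.02]],[-1,[-36,-31.5,8],[0,0,1.2]],[-1,[-39.8,-32.4,9.2],[0,0,1.33]],[-1,[-39.8,-32.4,9.2],[0,0,1.33]],[-1,[-39.8,-32.4,9.2],[0,0,1.33]]]' --squeeze 100

```text
clock: 1.95
eef_pos: [0.4355, 0.0225, 0.1384]
orientation: [-3.141, 0.0, 1.447]
wrist_force: [-0.5, -0.1, 0.8]
gripper_width: 0.0854
```

Run:
```python
from h import *
print(sensors.state())
save("b",1)
t=load("b","top")[0]; crop(t,240,235,90,60,8,"pics/t_b.png",1.2)
s=load("b","scene")[0]; crop(s,220,180,90,100,6,"pics/s_b.png",1.2)
R=Rdown(np.radians(83.1)); g=np.array([.4344,.0239,.058])
plan(tcp(g,R),R)
```

```text
{'clock': 1.95, 'qpos': array([ 5.17667205e-02,  1.83690565e-01, -3.21346369e-01,  1.06679845e+00,
       -7.01899793e-05,  1.74640466e+00]), 'joint_vel': array([ 0.04701064, -0.04148995, -0.03170002,  0.03235971,  0.01334906,
        0.01498403]), 'joint_efforts': array([ -0.82288943, -31.19833231,  23.36383581,  -0.40166069,
        -0.12673717,  -0.09674013]), 'eef_pos': array([0.43550893, 0.0225437 , 0.13842744]), 'orientation': array([-3.14058184e+00,  2.50641365e-04,  1.44695488e+00]), 'wrist_force': array([-0.45687564, -0.0567292 ,  0.83269777]), 'ft_torque': array([ 0.0043541 ,  0.01346702, -0.0244316 ]), 'gripper_width': 0.08537826677055936}
shift cm [-0.02  0.05  9.98] |10.0| rot [-0.001 -0.    -0.   ] |0.00| t 2.05
```

View pics/t_b.png

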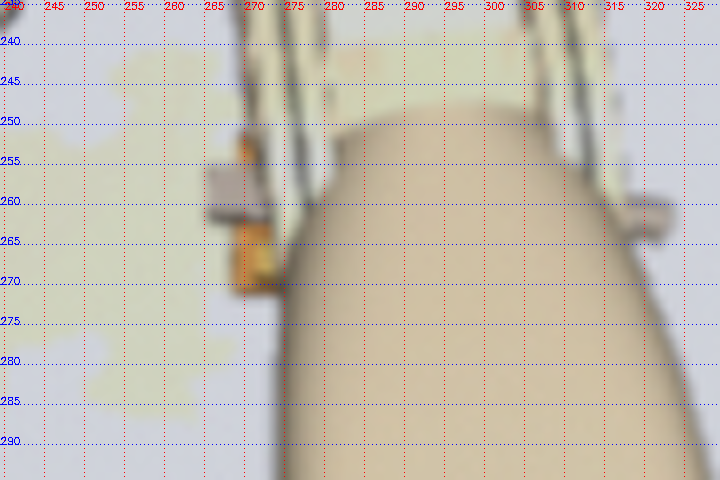

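View pics/s_b.png

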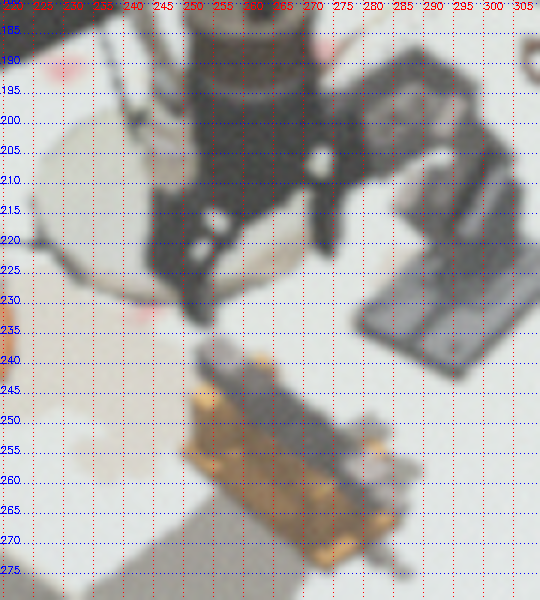

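The fingers straddle the bar (scene tips at (253,233) and (274,221)). I'll descend and close.

Emit:
move_arm --rows '[[-1,[0,0,4],[0,0,0]],[-1,[0,0,7.5],[0,0,0]],[-1,[0,0,9.3],[0,0,0]],[-1,[0,0,9.9],[0,0,0]],[-1,[0,0,9.9],[0,0,0]],[-0.4,[0,0,9.9],[0,0,0]],[0,[0,0,9.9],[0,0,0]],[0.2,[0,0,9.9],[0,0,0]]]' --squeeze 25

```text
clock: 3.05
eef_pos: [0.4343, 0.0241, 0.0406]
orientation: [-3.141, -0.0, 1.45]
wrist_force: [-0.0, -0.8, -1.0]
gripper_width: 0.0345
```

Emit:
move_arm --rows '[[0.4,[0,0,0],[0,0,0]],[0.6,[0,0,0],[0,0,0]],[1,[0,0,0],[0,0,0]],[1,[0,0,0],[0,0,0]]]' --squeeze 25

```text
clock: 3.55
eef_pos: [0.4353, 0.0241, 0.0411]
orientation: [3.14, -0.0, 1.45]
wrist_force: [1.3, -0.7, 4.2]
gripper_width: 0.0199
```

Run:
```python
from h import *
s=sensors.state();print(s["gripper_width"],s["wrist_force"],s["ft_torque"],s["eef_pos"],s['orientation'])
save("c",1)
t=load("c","top")[0]; crop(t,255,240,75,45,10,"pics/t_c.png",1.2)
```

```text
0.01994262539449435 [ 1.29359967 -0.74774355  4.18020712] [-0.09214897 -0.44407483 -0.01538569] [0.43525207 0.02407944 0.04107248] [ 3.13995977e+00 -4.73414549e-04  1.44984391e+00]
```

View pics/t_c.png

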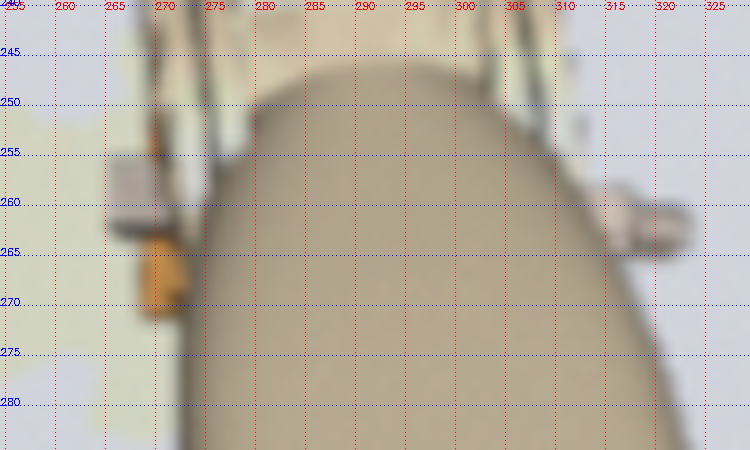

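Opening 19.9 mm, so it's on the ram (20 mm). Now I'll squeeze firmly and lift.

Emit:
move_arm --rows '[[1,[0,0,0],[0,0,0]],[1,[0,0,0],[0,0,0]],[1,[0,0,-1],[0,0,0]],[1,[0,0,-3],[0,0,0]],[1,[0,0,-7],[0,0,0]],[1,[0,0,-12],[0,0,0]],[1,[0,0,-16],[0,0,0]],[1,[0,0,-17],[0,0,0]],[1,[0,0,-17],[0,0,0]],[1,[0,0,-17],[0,0,0]]]' --squeeze 115

```text
clock: 4.9
eef_pos: [0.4333, 0.024, 0.2088]
orientation: [-3.138, 0.0, 1.45]
wrist_force: [-0.3, -0.5, -4.5]
gripper_width: 0.0183
```

```bash
cat >> h.py <<'E'
def Rclamp(yawdeg,lean=35.):
    a,l=np.radians(yawdeg),np.radians(lean); c,s=np.cos(a),np.sin(a)
    x=np.array([c*np.cos(l),s*np.cos(l),np.sin(l)]); y=np.array([-s,c,0]); z=np.cross(x,y)
    return np.c_[x,y,z]
def Rtool(Rc): return np.c_[Rc[:,1],Rc[:,0],-Rc[:,2]]
GUIDE=np.array([.0346,0,-.0169])   # ram_guide in tool frame
Rgo=Rclamp(5.0); Mgo=np.array([.594,.0336,.147])
Rno=Rclamp(2.2); Mno=np.array([.609,-.2287,.138])
def target(M,Rc,dx,dz,dy=0): # guide centre at M + Rc@(dx,dy,dz)
    Rt=Rtool(Rc); g=M+Rc@np.array([dx,dy,dz]); return g-Rt@GUIDE,Rt
def where(M,Rc):
    s=sensors.state(); R=Ro.from_euler('xyz',s["orientation"]).as_matrix(); g=s["eef_pos"]+R@GUIDE
    print("t %.2f guide in clamp mm"%s["clock"],(Rc.T@(g-M)*1e3).round(2),"rot err deg",np.degrees(Ro.from_matrix(Rtool(Rc).T@R).as_rotvec()).round(2),"F clamp",(Rc.T@s["wrist_force"]).round(2),"Tq clamp",(Rc.T@s["ft_torque"]).round(3),"w",round(s["gripper_width"],4))
E
python3 - <<'E'
from h import *
s=sensors.state();print(s["gripper_width"],s["wrist_force"],s["ft_torque"],s["eef_pos"],s['orientation'])
save("d",1)
t=load("d","top")[0]; crop(t,240,225,95,60,8,"pics/t_d.png",1.2)
s=load("d","scene")[0]; crop(s,215,150,90,100,6,"pics/s_d.png",1.2)
plan(*target(Mgo,Rgo,0,.045))
E
```

```text
0.018255283331067972 [-0.31114963 -0.47302814 -4.52751514] [ 0.12734388 -0.00076987 -0.06406728] [0.43326626 0.02396197 0.20876386] [-3.13839054e+00  3.20793703e-04  1.44983882e+00]
shift cm [-0.83 14.95  3.88] |15.5| rot [-0.611  0.064 -0.202] |0.65| t 5.0
```

View pics/t_d.png

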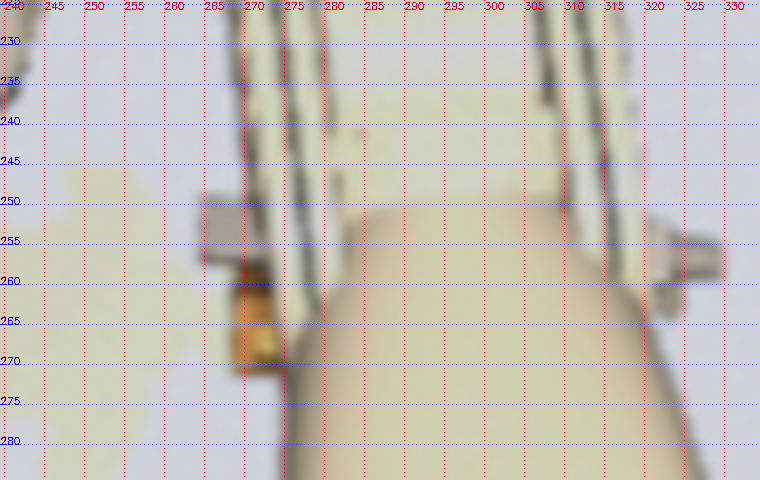

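View pics/s_d.png

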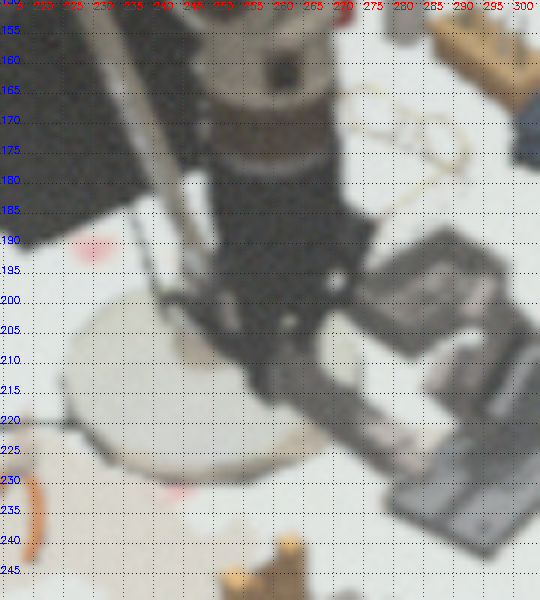

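Emit:
move_arm --rows '[[1,[-0.1,2,0],[-0.08,0.01,-0.03]],[1,[-0.2,4,0.3],[-0.16,0.02,-0.05]],[1,[-0.3,6,0.8],[-0.25,0.03,-0.08]],[1,[-0.5,8.5,1.5],[-0.36,0.04,-0.12]],[1,[-0.6,11,2.3],[-0.46,0.05,-0.15]],[1,[-0.7,13.5,3.2],[-0.55,0.06,-0.18]],[1,[-0.83,14.95,3.88],[-0.611,0.064,-0.202]],[1,[-0.83,14.95,3.88],[-0.611,0.064,-0.202]],[1,[-0.83,14.95,3.88],[-0.611,0.064,-0.202]],[1,[-0.83,14.95,3.88],[-0.611,0.064,-0.202]]]'

```text
clock: 6.25
eef_pos: [0.5813, -0.0021, 0.1706]
orientation: [2.531, -0.0, 1.659]
wrist_force: [0.2, 0.6, -3.1]
gripper_width: 0.0182
```

Run:
```python
from h import *
where(Mgo,Rgo); print(sensors.state()["qpos"].round(2))
save("e",3)
t=load("e","top")[0]; crop(t,250,165,75,60,10,"pics/t_e.png",1.2)
s=load("e","scene")[0]; crop(s,255,160,75,80,7,"pics/s_e.png",1.2)
```

```text
t 6.25 guide in clamp mm [ 0.6   0.14 45.28] rot err deg [-0.01  0.03 -0.01] F clamp [-1.54  0.61 -2.65] Tq clamp [ 0.049  0.977 -0.038] w 0.0182
[-0.04  0.07 -0.58  0.31  0.08  1.46]
```

View pics/t_e.png

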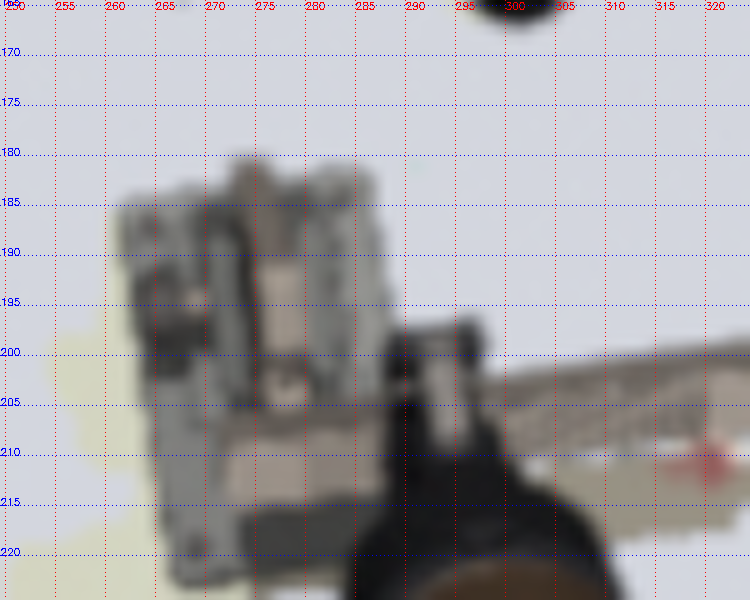

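View pics/s_e.png

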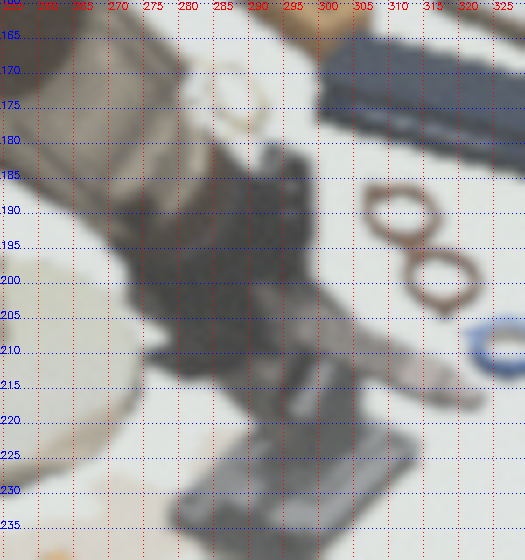

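```bash
cat >> h.py <<'E'
def ramcheck(tag):
    s=sensors.state(); R=Ro.from_euler('xyz',s["orientation"]).as_matrix()
    P={}
    for nm,y,x,z in(("endT-",25,-10,13),("endT+",25,10,13),("endB-",25,-10,-13),("noseTip",-154,0,0),("bodyNoseT+",-135,10,13),("bodyNoseT-",-135,-10,13)):
        p=s["eef_pos"]+R@(GUIDE+np.array([y,x,-z])*1e-3)
        print(nm,p.round(4),'top',proj(p,*load(tag,"top")[1:]).round(1),'scene',proj(p,*load(tag,"scene")[1:]).round(1))
E
python3 - <<'E'
from h import *
ramcheck("e")
t=load("e","top")[0]; crop(t,295,185,50,35,14,"pics/t_e2.png",1.2)
E
```

```text
endT- [0.5506 0.055  0.189 ] top [272.4 215.9] scene [278.8 199.1]
endT+ [0.5669 0.0564 0.2005] top [271.5 209.5] scene [281.5 194.3]
endB- [0.5654 0.0563 0.1677] top [271.6 212.3] scene [281.4 201.6]
noseTip [ 0.5819 -0.122   0.1841] top [332.8 202. ] scene [323.2 216.9]
bodyNoseT+ [ 0.5809 -0.103   0.2005] top [326.9 201.5] scene [318.9 211. ]
bodyNoseT- [ 0.5646 -0.1044  0.189 ] top [327.5 207.9] scene [316.1 216.1]
```

View pics/t_e2.png

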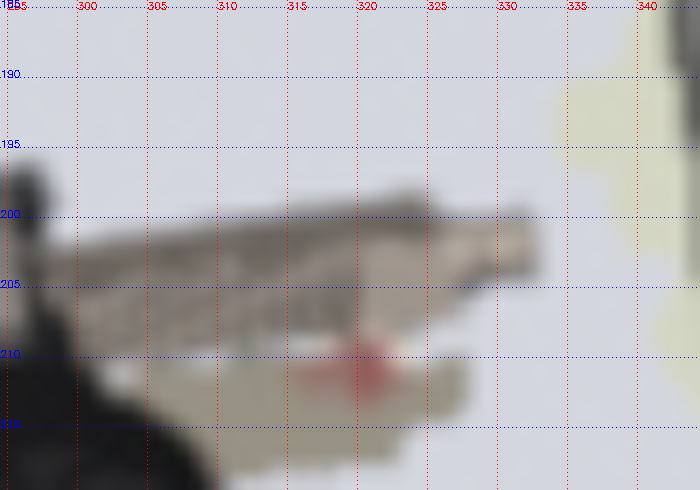

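Run:
```python
from h import *
where(Mgo,Rgo); plan(*target(Mgo,Rgo,0,.020))
```

```text
t 6.55 guide in clamp mm [ 0.2   0.07 45.16] rot err deg [-0.01  0.03 -0.02] F clamp [-2.43 -0.04 -3.41] Tq clamp [ 0.109  0.997 -0.05 ] w 0.0179
shift cm [-0.01 -0.02  2.51] |2.5| rot [ 0.    -0.001  0.   ] |0.00| t 6.55
```

Emit:
move_arm --rows '[[1,[0,0,0.8],[0,0,0]],[1,[0,0,1.6],[0,0,0]],[1,[0,0,2.2],[0,0,0]],[1,[0,0,2.5],[0,0,0]],[1,[0,0,2.5],[0,0,0]]]'

```text
clock: 7.18
eef_pos: [0.5952, -0.001, 0.1492]
orientation: [2.531, -0.0, 1.659]
wrist_force: [1.4, -0.5, -3.4]
gripper_width: 0.0182
```

Run:
```python
from h import *
where(Mgo,Rgo)
save("f",3)
where(Mgo,Rgo)
t=load("f","top")[0]; crop(t,255,175,45,50,11,"pics/t_f.png",1.2)
s=load("f","scene")[0]; crop(s,265,180,55,60,9,"pics/s_f.png",1.4)
```

```text
t 7.17 guide in clamp mm [-0.18  0.06 19.77] rot err deg [ 0.04  0.03 -0.01] F clamp [-0.87 -0.59 -3.55] Tq clamp [ 0.069  0.909 -0.078] w 0.0182
t 7.47 guide in clamp mm [4.300e-01 2.000e-02 2.036e+01] rot err deg [-0.04  0.02 -0.01] F clamp [-2.39  0.62 -2.93] Tq clamp [ 0.069  1.053 -0.07 ] w 0.0185
```

View pics/t_f.png

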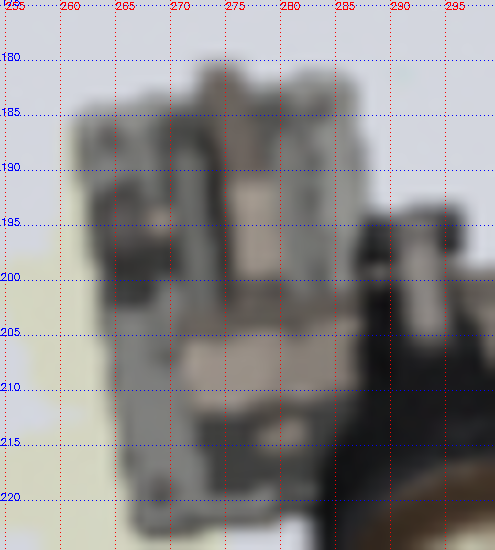

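View pics/s_f.png

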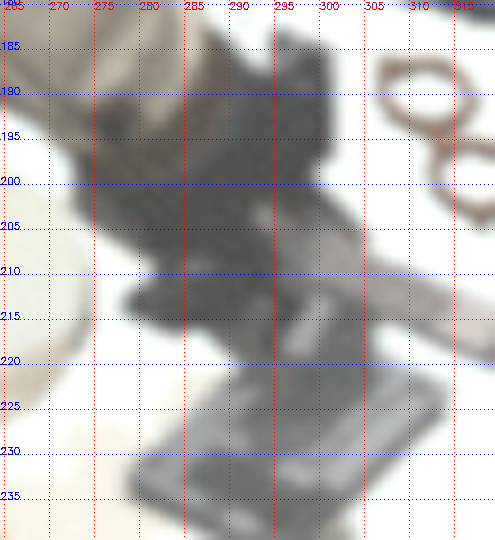

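Emit:
move_arm --rows '[[1,[0,0,0.15],[0,0,0]],[1,[0,0,0.3],[0,0,0]],[1,[0,0,0.45],[0,0,0]],[1,[0,0,0.6],[0,0,0]]]'

```text
clock: 7.98
eef_pos: [0.5989, -0.0007, 0.145]
orientation: [2.53, -0.0, 1.659]
wrist_force: [-0.6, -0.6, -2.7]
gripper_width: 0.0184
```

```bash
python3 -c "
from h import *
where(Mgo,Rgo)"
```

```text
t 7.97 guide in clamp mm [ 0.38  0.04 14.21] rot err deg [-0.03  0.03 -0.01] F clamp [-2.11 -0.53 -1.87] Tq clamp [ 0.097  0.969 -0.06 ] w 0.0184
```

Emit:
move_arm --rows '[[1,[0,0,0.1],[0,0,0]],[1,[0,0,0.2],[0,0,0]]]'

```text
clock: 8.22
eef_pos: [0.6, -0.0005, 0.1433]
orientation: [2.53, -0.0, 1.659]
wrist_force: [-0.9, -0.3, -2.9]
gripper_width: 0.0182
```

```bash
python3 -c "
from h import *
where(Mgo,Rgo)"
```

```text
t 8.22 guide in clamp mm [ 0.33  0.06 12.12] rot err deg [-0.03  0.03 -0.01] F clamp [-2.41 -0.24 -1.86] Tq clamp [ 0.08   0.98  -0.084] w 0.0182
```

Emit:
move_arm --rows '[[1,[0,0,0.1],[0,0,0]],[1,[0,0,0.2],[0,0,0]]]'

```text
clock: 8.48
eef_pos: [0.6012, -0.0004, 0.1416]
orientation: [2.53, -0.0, 1.659]
wrist_force: [-0.6, -0.1, -3.8]
gripper_width: 0.0182
```

```bash
python3 -c "
from h import *
where(Mgo,Rgo)"
```

```text
t 8.47 guide in clamp mm [ 0.37  0.05 10.06] rot err deg [-0.03  0.03 -0.01] F clamp [-2.68 -0.09 -2.77] Tq clamp [ 0.104  0.961 -0.042] w 0.0182
```

Emit:
move_arm --rows '[[1,[0,-0.02,0.1],[0,0,0]],[1,[0,-0.03,0.2],[0,0,0]]]'

```text
clock: 8.72
eef_pos: [0.6021, -0.0003, 0.1397]
orientation: [2.53, -0.0, 1.659]
wrist_force: [0.4, 0.7, -3.6]
gripper_width: 0.0183
```

```bash
python3 -c "
from h import *
where(Mgo,Rgo)"
```

```text
t 8.72 guide in clamp mm [-0.01  0.07  7.97] rot err deg [-0.02  0.03 -0.02] F clamp [-1.71  0.63 -3.23] Tq clamp [ 0.01   0.921 -0.053] w 0.0183
```

Emit:
move_arm --rows '[[1,[0,0,0.1],[0,0,0]],[1,[0,0,0.2],[0,0,0]]]'

```text
clock: 8.98
eef_pos: [0.6033, -0.0003, 0.138]
orientation: [2.53, -0.0, 1.658]
wrist_force: [-0.1, 0.4, -3.9]
gripper_width: 0.0184
```

```bash
python3 -c "
from h import *
where(Mgo,Rgo)"
```

```text
t 8.97 guide in clamp mm [0.02 0.04 5.91] rot err deg [-0.03  0.02 -0.01] F clamp [-2.31  0.44 -3.13] Tq clamp [ 0.082  0.968 -0.067] w 0.0184
```

Emit:
move_arm --rows '[[1,[0,0,0.1],[0,0,0]],[1,[0,0,0.2],[0,0,0]]]'

```text
clock: 9.22
eef_pos: [0.6045, -0.0001, 0.1363]
orientation: [2.53, -0.0, 1.659]
wrist_force: [-0.2, -0.3, -3.4]
gripper_width: 0.018
```

```bash
python3 -c "
from h import *
where(Mgo,Rgo)"
```

```text
t 9.22 guide in clamp mm [0.02 0.07 3.83] rot err deg [-0.03  0.03 -0.02] F clamp [-2.1  -0.29 -2.65] Tq clamp [ 0.044  0.958 -0.035] w 0.018
```

Emit:
move_arm --rows '[[1,[0,0,0.1],[0,0,0]],[1,[0,0,0.2],[0,0,0]],[1,[0,0,0.3],[0,0,0]]]'

```text
clock: 9.6
eef_pos: [0.6063, 0.0, 0.1338]
orientation: [2.53, -0.0, 1.659]
wrist_force: [0.7, 0.0, -4.1]
gripper_width: 0.0182
```

```bash
python3 -c "
from h import *
where(Mgo,Rgo)"
```

```text
t 9.60 guide in clamp mm [0.03 0.07 0.77] rot err deg [-0.03  0.03 -0.02] F clamp [-1.79 -0.05 -3.69] Tq clamp [ 0.057  0.937 -0.041] w 0.0182
```

Emit:
move_arm --rows '[[1,[0,0,0.1],[0,0,0]],[1,[0,0,0.2],[0,0,0]],[1,[0,0,0.3],[0,0,0]]]'

```text
clock: 9.98
eef_pos: [0.608, 0.0002, 0.1313]
orientation: [2.53, -0.0, 1.658]
wrist_force: [-0.9, -0.1, -4.0]
gripper_width: 0.0183
```

```bash
python3 -c "
from h import *
where(Mgo,Rgo)"
```

```text
t 9.97 guide in clamp mm [ 0.02  0.05 -2.31] rot err deg [-0.03  0.03 -0.01] F clamp [-3.09 -0.04 -2.77] Tq clamp [ 0.096  1.018 -0.079] w 0.0183
```

Emit:
move_arm --rows '[[1,[0,0,0.1],[0,0,0]],[1,[0,0,0.2],[0,0,0]],[1,[0,0,0.3],[0,0,0]]]'

```text
clock: 10.35
eef_pos: [0.6098, 0.0003, 0.1288]
orientation: [2.53, -0.0, 1.659]
wrist_force: [0.4, 0.4, -3.2]
gripper_width: 0.0185
```

```bash
python3 -c "
from h import *
where(Mgo,Rgo)"
```

```text
t 10.35 guide in clamp mm [ 0.02  0.06 -5.38] rot err deg [-0.03  0.03 -0.01] F clamp [-1.5   0.33 -2.81] Tq clamp [ 0.058  0.905 -0.075] w 0.0185
```

Emit:
move_arm --rows '[[1,[0,0,0.15],[0,0,0]],[1,[0,0,0.3],[0,0,0]],[1,[0,0,0.45],[0,0,0]],[1,[0,0,0.6],[0,0,0]],[1,[0,0,0.75],[0,0,0]],[1,[0,0,0.9],[0,0,0]]]'

```text
clock: 11.1
eef_pos: [0.615, 0.0008, 0.1213]
orientation: [2.53, -0.0, 1.659]
wrist_force: [-0.2, 0.1, -4.2]
gripper_width: 0.0185
```

Run:
```python
from h import *
where(Mgo,Rgo)
save("g",2)
where(Mgo,Rgo)
t=load("g","top")[0]; crop(t,255,175,45,50,11,"pics/t_g.png",1.2)
s=load("g","scene")[0]; crop(s,265,180,55,60,9,"pics/s_g.png",1.4)
```

```text
t 11.10 guide in clamp mm [  0.03   0.07 -14.5 ] rot err deg [-0.02  0.03 -0.01] F clamp [-2.6   0.07 -3.3 ] Tq clamp [ 0.065  0.977 -0.007] w 0.0185
t 11.30 guide in clamp mm [  0.     0.06 -14.42] rot err deg [-0.02  0.03 -0.02] F clamp [-1.49 -0.11 -3.01] Tq clamp [ 0.06   0.963 -0.05 ] w 0.0183
```

View pics/t_g.png

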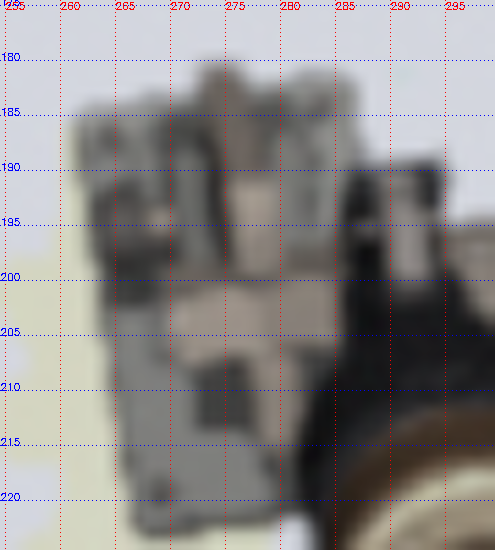

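View pics/s_g.png

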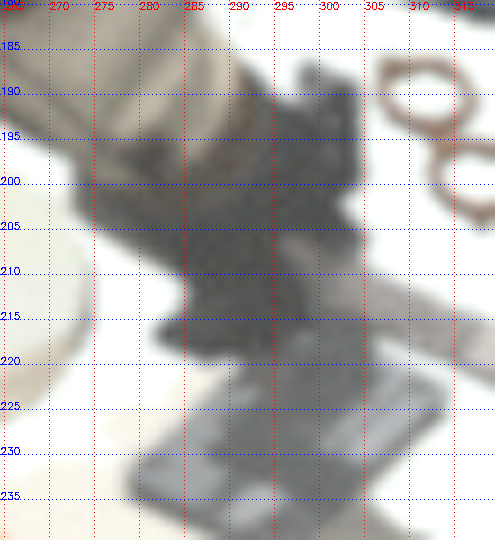

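The top view shows the bar seated between the go gauge's edges (rows 200.5–207), still with no contact force. I'll carry on to the floor gently.

Emit:
move_arm --rows '[[1,[0,0,0.15],[0,0,0]],[1,[0,0,0.3],[0,0,0]],[1,[0,0,0.45],[0,0,0]]]'

```text
clock: 11.68
eef_pos: [0.6176, 0.001, 0.1176]
orientation: [2.53, -0.0, 1.659]
wrist_force: [0.2, -0.4, -3.7]
gripper_width: 0.0185
```

```bash
python3 -c "
from h import *
where(Mgo,Rgo)"
```

```text
t 11.68 guide in clamp mm [ -0.     0.07 -19.02] rot err deg [-0.02  0.03 -0.01] F clamp [-1.95 -0.4  -3.14] Tq clamp [ 0.018  0.947 -0.067] w 0.0185
```

Emit:
move_arm --rows '[[1,[0,0,0.08],[0,0,0]],[1,[0,0,0.16],[0,0,0]],[1,[0,0,0.24],[0,0,0]]]'

```text
clock: 12.05
eef_pos: [0.619, 0.0012, 0.1155]
orientation: [2.53, -0.0, 1.659]
wrist_force: [0.1, -0.4, -3.2]
gripper_width: 0.0185
```

```bash
python3 -c "
from h import *
where(Mgo,Rgo)"
```

```text
t 12.05 guide in clamp mm [  0.     0.1  -21.49] rot err deg [-0.02  0.03 -0.01] F clamp [-1.78 -0.41 -2.69] Tq clamp [ 0.023  0.974 -0.066] w 0.0185
```

Emit:
move_arm --rows '[[1,[0,0,0.08],[0,0,0]],[1,[0,0,0.16],[0,0,0]]]'

```text
clock: 12.3
eef_pos: [0.6199, 0.0012, 0.1142]
orientation: [2.53, -0.0, 1.659]
wrist_force: [-0.1, -0.3, -4.6]
gripper_width: 0.0183
```

```bash
python3 -c "
from h import *
where(Mgo,Rgo)"
```

```text
t 12.30 guide in clamp mm [ -0.     0.06 -23.13] rot err deg [-0.02  0.03 -0.01] F clamp [-2.8  -0.32 -3.7 ] Tq clamp [ 0.011  0.961 -0.021] w 0.0183
```

Emit:
move_arm --rows '[[1,[0,0,0.08],[0,0,0]],[1,[0,0,0.16],[0,0,0]]]'

```text
clock: 12.55
eef_pos: [0.6209, 0.0013, 0.1129]
orientation: [2.53, -0.0, 1.659]
wrist_force: [0.5, 0.0, -3.7]
gripper_width: 0.0182
```

```bash
python3 -c "
from h import *
where(Mgo,Rgo)"
```

```text
t 12.55 guide in clamp mm [ 1.000e-02  7.000e-02 -2.478e+01] rot err deg [-0.02  0.03 -0.01] F clamp [-1.71 -0.01 -3.36] Tq clamp [ 0.031  0.983 -0.03 ] w 0.0182
```

Emit:
move_arm --rows '[[1,[0,0,0.07],[0,0,0]],[1,[0,0,0.14],[0,0,0]]]'

```text
clock: 12.8
eef_pos: [0.6214, 0.0013, 0.1121]
orientation: [2.53, -0.0, 1.659]
wrist_force: [-8.4, -2.1, 5.4]
gripper_width: 0.0181
```

Emit:
move_arm --rows '[[1,[0,0,0.06],[0,0,0]],[1,[0,0,0.12],[0,0,0]]]'

```text
clock: 13.05
eef_pos: [0.6216, 0.0012, 0.112]
orientation: [2.53, -0.0, 1.658]
wrist_force: [-13.3, -3.9, 11.9]
gripper_width: 0.0185
```

```bash
python3 -c "
from h import *
where(Mgo,Rgo)"
```

```text
t 13.05 guide in clamp mm [  0.06  -0.05 -25.91] rot err deg [-0.05  0.03 -0.01] F clamp [-4.34 -2.71 17.51] Tq clamp [0.405 1.579 0.037] w 0.0185
```

Emit:
move_arm --rows '[[1,[0,0,0.06],[0,0,0]],[1,[0,0,0.12],[0,0,0]]]'

```text
clock: 13.3
eef_pos: [0.6216, 0.0013, 0.112]
orientation: [2.529, -0.001, 1.659]
wrist_force: [-14.5, -2.8, 12.4]
gripper_width: 0.0185
```

```bash
python3 -c "
from h import *
where(Mgo,Rgo)"
```

```text
t 13.30 guide in clamp mm [  0.09  -0.04 -25.93] rot err deg [-0.08  0.05 -0.  ] F clamp [-4.92 -1.51 18.57] Tq clamp [0.461 1.712 0.023] w 0.0185
```

Emit:
move_arm --rows '[[1,[0,0,0.06],[0,0,0]],[1,[0,0,0.12],[0,0,0]]]'

```text
clock: 13.55
eef_pos: [0.6216, 0.0012, 0.1119]
orientation: [2.529, -0.001, 1.659]
wrist_force: [-15.6, -1.7, 12.7]
gripper_width: 0.0184
```

```bash
python3 -c "
from h import *
where(Mgo,Rgo)"
```

```text
t 13.55 guide in clamp mm [  0.07  -0.06 -25.93] rot err deg [-0.1   0.06  0.  ] F clamp [-5.56 -0.29 19.42] Tq clamp [0.472 1.656 0.03 ] w 0.0184
```

Floor contact at about 20 N (limit 50), with no side load on the way through. Drawing it out along the same line.

Emit:
move_arm --rows '[[1,[0,0,-0.2],[0,0,0]],[1,[0,0,-0.8],[0,0,0]],[1,[0,0,-1.6],[0,0,0]],[1,[0,0,-2.4],[0,0,0]],[1,[0,0,-3.2],[0,0,0]],[1,[0,0,-4.0],[0,0,0]],[1,[0,0,-5.2],[0,0,0]],[1,[0,0,-6.6],[0,0,0]],[1,[0,0,-8.0],[0,0,0]],[1,[0,0,-8.6],[0,0,0]],[1,[0,0,-8.6],[0,0,0]],[1,[0,0,-8.6],[0,0,0]]]'

```text
clock: 15.05
eef_pos: [0.5722, -0.0031, 0.182]
orientation: [2.529, -0.001, 1.659]
wrist_force: [-0.6, 0.3, -3.6]
gripper_width: 0.0183
```

Run:
```python
from h import *
where(Mgo,Rgo)
save("i",3)
where(Mgo,Rgo); ramcheck("i")
t=load("i","top")[0]; crop(t,255,185,90,50,8,"pics/t_i.png",1.2)
s=load("i","scene")[0]; crop(s,265,165,75,60,9,"pics/s_i.png",1.4)
plan(*target(Mno,Rno,0,.055))
```

```text
t 15.05 guide in clamp mm [-0.34 -0.13 59.89] rot err deg [-0.07  0.06  0.  ] F clamp [-2.57  0.31 -2.61] Tq clamp [ 0.026  0.976 -0.056] w 0.0183
t 15.35 guide in clamp mm [-0.38 -0.13 59.73] rot err deg [-0.06  0.07  0.01] F clamp [-1.2  -0.41 -2.08] Tq clamp [ 0.074  0.963 -0.038] w 0.0181
endT- [0.5418 0.054  0.2006] top [272.9 218.1] scene [277.3 197.8]
endT+ [0.5581 0.0554 0.2121] top [272.1 211.7] scene [280. 193.]
endB- [0.5567 0.0553 0.1794] top [272.1 214.4] scene [279.9 200.4]
noseTip [ 0.5731 -0.123   0.1956] top [333.9 204.1] scene [322.  215.7]
bodyNoseT+ [ 0.5721 -0.104   0.212 ] top [328.  203.6] scene [317.6 209.8]
bodyNoseT- [ 0.5558 -0.1054  0.2005] top [328.5 210. ] scene [314.8 214.9]
shift cm [-26.14  -1.26   0.63] |26.2| rot [ 0.001 -0.029  0.04 ] |0.05| t 15.35
```

View pics/t_i.png

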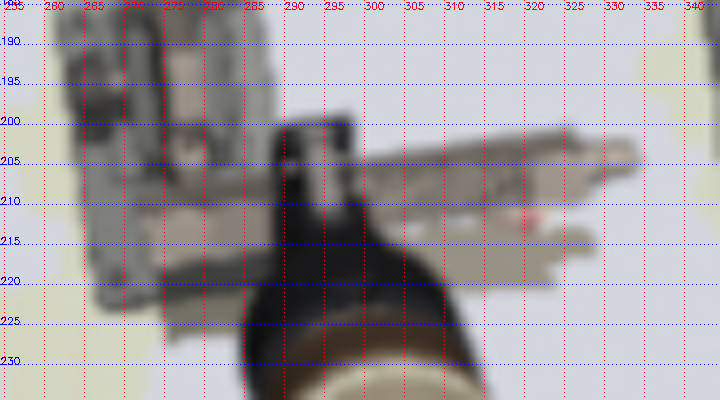

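View pics/s_i.png

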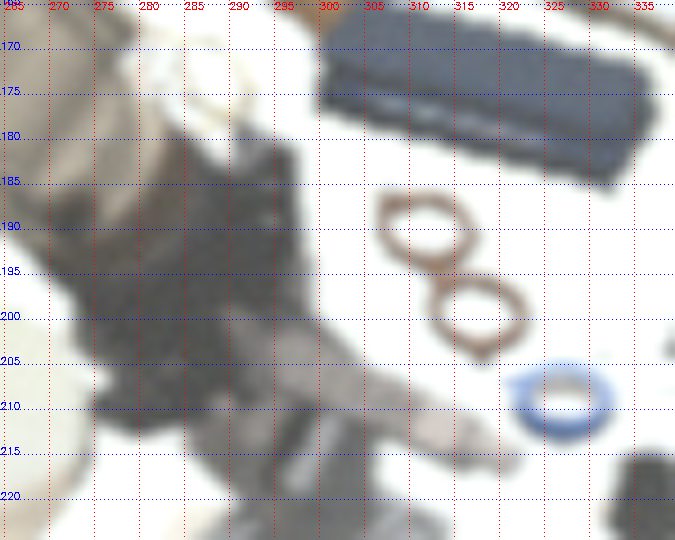

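Emit:
move_arm --rows '[[1,[-1.5,0,-1.5],[0,0,0]],[1,[-5,0,-3],[0,-0.005,0.01]],[1,[-9,-0.3,-3],[0,-0.01,0.015]],[1,[-13,-0.6,-3],[0,-0.015,0.02]],[1,[-17,-0.8,-3],[0,-0.02,0.025]],[1,[-21,-1,-3],[0,-0.025,0.033]],[1,[-24.5,-1.2,-2.5],[0,-0.029,0.04]],[1,[-26.1,-1.26,-1],[0,-0.029,0.04]],[1,[-26.14,-1.26,0.63],[0,-0.029,0.04]],[1,[-26.14,-1.26,0.63],[0,-0.029,0.04]],[1,[-26.14,-1.26,0.63],[0,-0.029,0.04]],[1,[-26.14,-1.26,0.63],[0,-0.029,0.04]]]'

```text
clock: 16.85
eef_pos: [0.5888, -0.2635, 0.17]
orientation: [2.529, 0.0, 1.61]
wrist_force: [-0.1, 0.7, -3.2]
gripper_width: 0.0186
```

Run:
```python
from h import *
where(Mno,Rno)
save("j",3)
where(Mno,Rno); ramcheck("j"); print(sensors.state()["qpos"].round(2))
t=load("j","top")[0]; crop(t,335,165,90,60,8,"pics/t_j.png",1.2)
s=load("j","scene")[0]; crop(s,325,200,75,75,8,"pics/s_j.png",1.4)
```

```text
t 16.85 guide in clamp mm [ 0.66  0.62 55.47] rot err deg [-0.11  0.02 -0.06] F clamp [-1.93  0.73 -2.57] Tq clamp [ 0.095  0.953 -0.017] w 0.0186
t 17.15 guide in clamp mm [2.700e-01 5.000e-02 5.526e+01] rot err deg [-0.08 -0.   -0.01] F clamp [-1.58  0.02 -3.32] Tq clamp [ 0.064  1.003 -0.009] w 0.0185
endT- [ 0.5609 -0.2055  0.1883] top [362.6 207.1] scene [339.2 229.7]
endT+ [ 0.5773 -0.2049  0.1998] top [362.5 200.7] scene [342.2 224.5]
endB- [ 0.5759 -0.2049  0.167 ] top [360.5 203.6] scene [341.4 232.1]
noseTip [ 0.5835 -0.3837  0.1834] top [422.7 196.3] scene [388.5 251.8]
bodyNoseT+ [ 0.5835 -0.3647  0.1998] top [417.8 195.4] scene [384.  245.3]
bodyNoseT- [ 0.5671 -0.3654  0.1883] top [417.6 201.8] scene [380.9 250.8]
[-0.58  0.24 -0.36  0.45  0.34  1.04]
```

View pics/t_j.png

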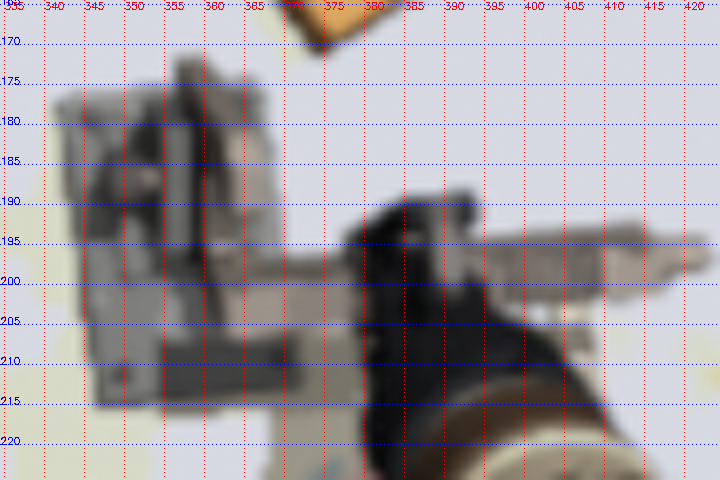

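View pics/s_j.png

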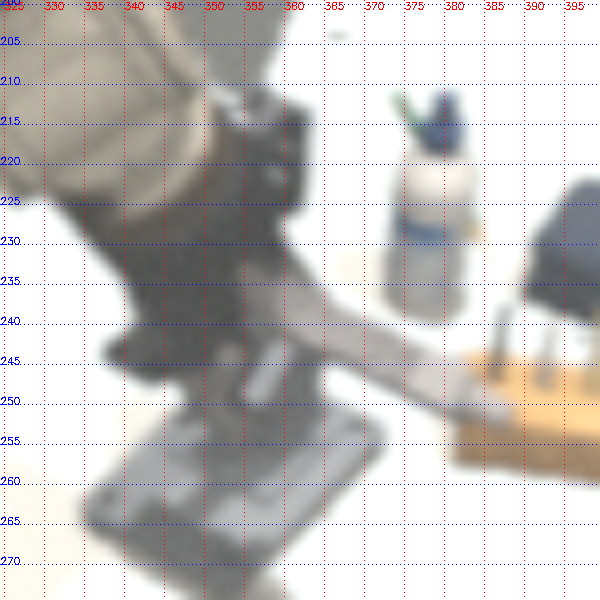

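```bash
python3 -c "
from h import *
KT=load('j','top')[1:]
for y in(-.2227,-.2347): print(proj([.585,y,.122],*KT),proj([.632,y,.155],*KT))
plan(*target(Mno,Rno,0,.022))"
```

```text
[363.46885067 203.52395908] [363.93882852 185.73243641]
[367.42827835 203.29364517] [367.95824554 185.50058689]
shift cm [-0.   -0.03  3.33] |3.3| rot [0.001 0.    0.   ] |0.00| t 17.15
```

Emit:
move_arm --rows '[[1,[0,-0.01,0.8],[0,0,0]],[1,[0,-0.02,1.6],[0,0,0]],[1,[0,-0.03,2.3],[0,0,0]],[1,[0,-0.03,2.8],[0,0,0]],[1,[0,-0.03,3.1],[0,0,0]],[1,[0,-0.03,3.3],[0,0,0]],[1,[0,-0.03,3.3],[0,0,0]]]'

```text
clock: 18.02
eef_pos: [0.6074, -0.2633, 0.1424]
orientation: [2.529, 0.0, 1.609]
wrist_force: [-0.0, -0.4, -4.7]
gripper_width: 0.0184
```

```bash
python3 -c "
from h import *
where(Mno,Rno)
save('k',2)
where(Mno,Rno)
t=load('k','top')[0]; crop(t,340,165,45,50,11,'pics/t_k.png',1.2)"
```

```text
t 18.02 guide in clamp mm [ 0.06  0.04 22.23] rot err deg [-0.08  0.   -0.01] F clamp [-2.72 -0.45 -3.83] Tq clamp [ 0.019  0.93  -0.053] w 0.0184
t 18.23 guide in clamp mm [ 0.19 -0.03 22.46] rot err deg [-0.1  -0.01 -0.01] F clamp [-2.01 -0.17 -2.52] Tq clamp [ 0.061  0.972 -0.051] w 0.0184
```

View pics/t_k.png

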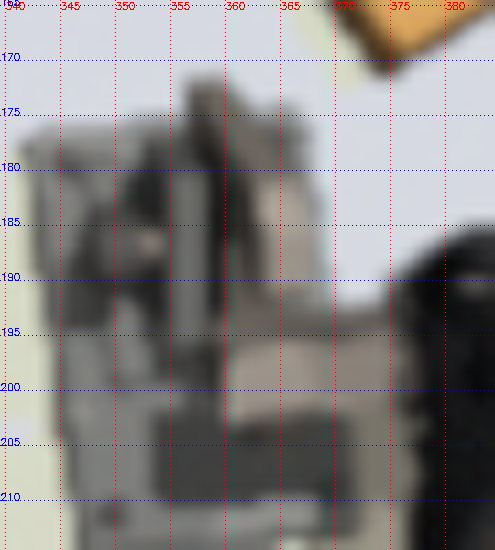

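Emit:
move_arm --rows '[[1,[0,-0.01,0.1],[0,0,0]],[1,[0,-0.01,0.2],[0,0,0]],[1,[0,-0.01,0.3],[0,0,0]]]'

```text
clock: 18.6
eef_pos: [0.609, -0.2634, 0.1401]
orientation: [2.529, 0.0, 1.609]
wrist_force: [0.4, -0.4, -4.0]
gripper_width: 0.0181
```

```bash
python3 -c "
from h import *
where(Mno,Rno)"
```

```text
t 18.60 guide in clamp mm [ 0.12 -0.06 19.41] rot err deg [-0.1  -0.01 -0.01] F clamp [-1.98 -0.45 -3.46] Tq clamp [-0.002  0.961 -0.043] w 0.0181
```

Emit:
move_arm --rows '[[1,[0,-0.01,0.08],[0,0,0]],[1,[0,-0.01,0.16],[0,0,0]]]'

```text
clock: 18.85
eef_pos: [0.6098, -0.2633, 0.1386]
orientation: [2.529, 0.0, 1.609]
wrist_force: [-0.4, 0.6, -3.0]
gripper_width: 0.0183
```

```bash
python3 -c "
from h import *
where(Mno,Rno)"
```

```text
t 18.85 guide in clamp mm [-0.07 -0.04 17.7 ] rot err deg [-0.09 -0.01 -0.01] F clamp [-2.04  0.63 -2.18] Tq clamp [ 0.028  0.971 -0.005] w 0.0183
```

Emit:
move_arm --rows '[[1,[0,0,0.06],[0,0,0]],[1,[0,0,0.12],[0,0,0]]]'

```text
clock: 19.1
eef_pos: [0.6106, -0.2633, 0.1376]
orientation: [2.529, 0.0, 1.609]
wrist_force: [-0.1, -0.6, -3.0]
gripper_width: 0.0184
```

```bash
python3 -c "
from h import *
where(Mno,Rno)"
```

```text
t 19.10 guide in clamp mm [-9.000e-02  1.000e-02  1.642e+01] rot err deg [-0.09 -0.01 -0.01] F clamp [-1.78 -0.62 -2.35] Tq clamp [ 0.078  0.969 -0.021] w 0.0184
```

Emit:
move_arm --rows '[[1,[0,0,0.06],[0,0,0]],[1,[0,0,0.12],[0,0,0]]]'

```text
clock: 19.35
eef_pos: [0.6113, -0.2633, 0.1366]
orientation: [2.529, 0.0, 1.609]
wrist_force: [0.7, -0.1, -3.3]
gripper_width: 0.0186
```

```bash
python3 -c "
from h import *
where(Mno,Rno)"
```

```text
t 19.35 guide in clamp mm [-5.000e-02 -1.000e-02  1.522e+01] rot err deg [-0.1  -0.01 -0.01] F clamp [-1.36 -0.17 -3.11] Tq clamp [ 0.064  0.938 -0.014] w 0.0186
```

Emit:
move_arm --rows '[[1,[0,0,0.06],[0,0,0]],[1,[0,0,0.1],[0,0,0]]]'

```text
clock: 19.6
eef_pos: [0.6119, -0.2632, 0.1358]
orientation: [2.529, 0.0, 1.609]
wrist_force: [0.7, 0.8, -3.6]
gripper_width: 0.0184
```

Emit:
move_arm --rows '[[1,[0,0,0.06],[0,0,0]],[1,[0,0,0.1],[0,0,0]]]'

```text
clock: 19.85
eef_pos: [0.6125, -0.2632, 0.1349]
orientation: [2.529, 0.0, 1.609]
wrist_force: [0.7, 0.6, -4.1]
gripper_width: 0.0183
```

```bash
python3 -c "
from h import *
where(Mno,Rno)"
```

```text
t 19.85 guide in clamp mm [-0.07 -0.03 13.12] rot err deg [-0.09 -0.01 -0.01] F clamp [-1.77  0.54 -3.77] Tq clamp [ 0.02   0.951 -0.02 ] w 0.0183
```

Emit:
move_arm --rows '[[1,[0,0,0.06],[0,0,0]],[1,[0,0,0.1],[0,0,0]]]'

```text
clock: 20.1
eef_pos: [0.6129, -0.2634, 0.1343]
orientation: [2.529, 0.0, 1.609]
wrist_force: [-4.3, -0.0, 0.5]
gripper_width: 0.0183
```

```bash
python3 -c "
from h import *
where(Mno,Rno)"
```

```text
t 20.10 guide in clamp mm [-0.03 -0.18 12.37] rot err deg [-0.1  -0.03 -0.  ] F clamp [-3.19  0.12  2.88] Tq clamp [ 0.276  1.218 -0.056] w 0.0183
```

Emit:
move_arm --rows '[[1,[0,0,0.06],[0,0,0]],[1,[0,0,0.1],[0,0,0]]]'

```text
clock: 20.35
eef_pos: [0.6132, -0.2634, 0.134]
orientation: [2.529, 0.0, 1.609]
wrist_force: [-8.5, -0.5, 5.0]
gripper_width: 0.0183
```

```bash
python3 -c "
from h import *
where(Mno,Rno)"
```

```text
t 20.35 guide in clamp mm [ 0.02 -0.25 12.03] rot err deg [-0.11 -0.03  0.01] F clamp [-4.14 -0.22  9.01] Tq clamp [0.518 1.38  0.061] w 0.0183
```

Contact at the no-go mouth. The side/axial force ratio (−0.18) is about the same as on the flat go floor (−0.13), so both bevels are touching. I'll hold about 10–12 N for a little over a second.

Emit:
move_arm --rows '[[1,[0,0,0.08],[0,0,0]],[1,[0,0,0.08],[0,0,0]],[1,[0,0,0.08],[0,0,0]],[1,[0,0,0.08],[0,0,0]],[1,[0,0,0.08],[0,0,0]]]'

```text
clock: 20.98
eef_pos: [0.6132, -0.2634, 0.1341]
orientation: [2.528, 0.0, 1.609]
wrist_force: [-7.8, 0.6, 2.6]
gripper_width: 0.0179
```

```bash
python3 -c "
from h import *
where(Mno,Rno)"
```

```text
t 20.98 guide in clamp mm [ 0.05 -0.23 12.06] rot err deg [-0.13 -0.03  0.03] F clamp [-4.83  0.89  6.59] Tq clamp [0.52  1.398 0.055] w 0.0179
```

Emit:
move_arm --rows '[[1,[0,0,0.09],[0,0,0]],[1,[0,0,0.09],[0,0,0]],[1,[0,0,0.09],[0,0,0]],[1,[0,0,0.09],[0,0,0]],[1,[0,0,0.09],[0,0,0]],[1,[0,0,0.09],[0,0,0]],[1,[0,0,0.09],[0,0,0]],[1,[0,0,0.09],[0,0,0]]]'

```text
clock: 21.98
eef_pos: [0.6132, -0.2635, 0.1341]
orientation: [2.528, -0.0, 1.608]
wrist_force: [-7.5, -0.3, 3.6]
gripper_width: 0.0185
```

```bash
python3 -c "
from h import *
where(Mno,Rno); save('l',4); where(Mno,Rno)
t=load('l','top')[0]; crop(t,335,165,90,50,8,'pics/t_l.png',1.2); ramcheck('l')
s=load('l','scene')[0]; crop(s,325,200,75,75,8,'pics/s_l.png',1.4)
"
```

```text
t 21.98 guide in clamp mm [ 0.06 -0.28 12.02] rot err deg [-0.15 -0.03  0.05] F clamp [-4.1   0.    7.28] Tq clamp [0.499 1.43  0.083] w 0.0185
t 22.38 guide in clamp mm [ 0.04 -0.22 12.03] rot err deg [-0.14 -0.02  0.05] F clamp [-3.88 -0.67  7.16] Tq clamp [0.536 1.394 0.019] w 0.0181
endT- [ 0.5856 -0.2048  0.1528] top [359.3 201.5] scene [342.8 233.8]
endT+ [ 0.6019 -0.2042  0.1643] top [359.3 195.2] scene [345.7 228.7]
endB- [ 0.6005 -0.2042  0.1315] top [357.4 198.2] scene [344.9 236. ]
noseTip [ 0.6079 -0.3831  0.1479] top [417.9 191.1] scene [391.2 255.6]
bodyNoseT+ [ 0.6079 -0.3641  0.1642] top [413.1 190.1] scene [386.8 249.3]
bodyNoseT- [ 0.5916 -0.3647  0.1527] top [412.9 196.4] scene [383.8 254.6]
```

View pics/t_l.png

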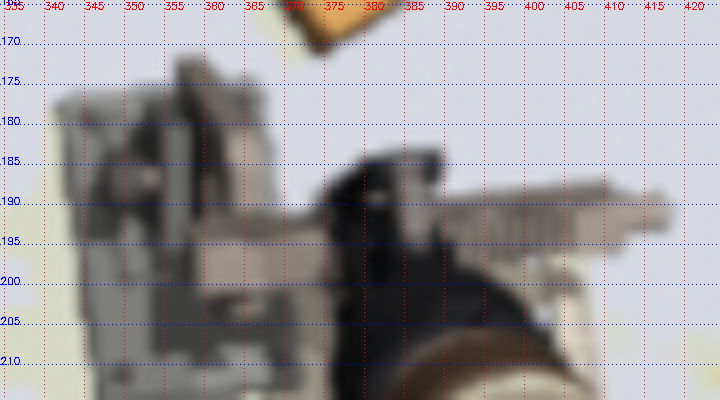

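View pics/s_l.png

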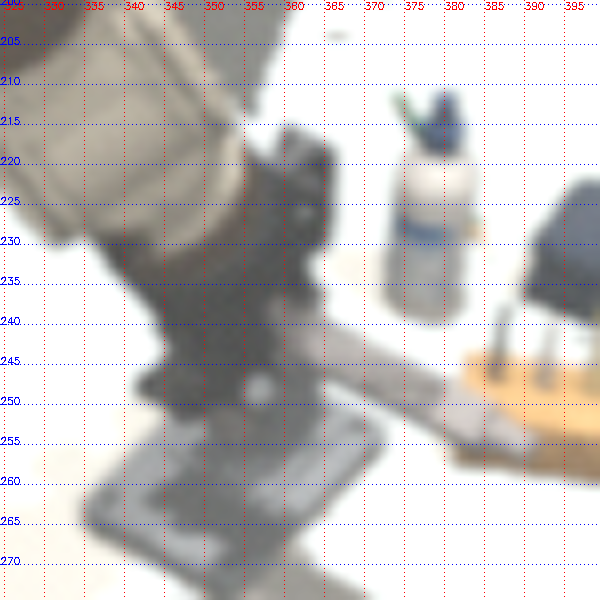

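Emit:
move_arm --rows '[[1,[0,-0.02,0.04],[0,0,0]],[1,[0,-0.05,0.04],[0,0,0]],[1,[0,-0.05,0.04],[0,0,0]]]'

```text
clock: 22.75
eef_pos: [0.6131, -0.2634, 0.1341]
orientation: [2.527, -0.0, 1.608]
wrist_force: [-5.7, 0.2, 2.6]
gripper_width: 0.0183
```

```bash
python3 -c "
from h import *
where(Mno,Rno)"
```

```text
t 22.75 guide in clamp mm [-0.02 -0.24 12.12] rot err deg [-0.2  -0.02  0.04] F clamp [-3.14  0.42  5.35] Tq clamp [ 0.58   1.229 -0.017] w 0.0183
```

Emit:
move_arm --rows '[[1,[0,-0.05,0.03],[0,0,0]],[1,[0,-0.1,0.03],[0,0,0]],[1,[0,-0.1,0.03],[0,0,0]]]'

```text
clock: 23.12
eef_pos: [0.613, -0.2634, 0.1341]
orientation: [2.526, 0.0, 1.609]
wrist_force: [-4.1, 0.6, 3.9]
gripper_width: 0.0183
```

```bash
python3 -c "
from h import *
where(Mno,Rno)"
```

```text
t 23.12 guide in clamp mm [-0.13 -0.27 12.13] rot err deg [-0.29 -0.02  0.02] F clamp [-1.06  0.8   5.5 ] Tq clamp [ 0.643  0.847 -0.08 ] w 0.0183
```

The result is ambiguous because friction could be holding it. A cleaner test is to lift off, offset −1 mm, touch lightly and compare the contact height.

Emit:
move_arm --rows '[[1,[0,0,-0.15],[0,0,0]],[1,[0,0,-0.4],[0,0,0]],[1,[0,0,-0.4],[0,0,0]]]'

```text
clock: 23.5
eef_pos: [0.6104, -0.2635, 0.1367]
orientation: [2.527, -0.0, 1.609]
wrist_force: [0.8, -0.6, -3.1]
gripper_width: 0.0184
```

```bash
python3 -c "
from h import *
where(Mno,Rno);plan(*target(Mno,Rno,-.001,.0145))"
```

```text
t 23.50 guide in clamp mm [-0.73 -0.19 15.81] rot err deg [-0.23 -0.01  0.03] F clamp [-1.16 -0.67 -3.03] Tq clamp [ 0.015  0.948 -0.063] w 0.0184
shift cm [ 0.02 -0.03  0.13] |0.1| rot [ 0.004  0.    -0.001] |0.00| t 23.5
```

Emit:
move_arm --rows '[[1,[0.02,-0.03,0.07],[0.004,0,0]],[1,[0.02,-0.03,0.13],[0.004,0,0]],[1,[0.02,-0.03,0.18],[0.004,0,0]]]'

```text
clock: 23.88
eef_pos: [0.6112, -0.2632, 0.1349]
orientation: [2.531, -0.0, 1.609]
wrist_force: [0.2, -0.4, -3.3]
gripper_width: 0.0181
```

```bash
python3 -c "
from h import *
where(Mno,Rno)"
```

```text
t 23.88 guide in clamp mm [-1.02  0.06 13.87] rot err deg [ 0.01 -0.    0.03] F clamp [-1.74 -0.41 -2.84] Tq clamp [ 0.382  1.109 -0.024] w 0.0181
```

Emit:
move_arm --rows '[[1,[0,0,0.05],[0,0,0]],[1,[0,0,0.08],[0,0,0]]]'

```text
clock: 24.12
eef_pos: [0.612, -0.2633, 0.1346]
orientation: [2.53, 0.0, 1.609]
wrist_force: [0.5, 1.3, -2.1]
gripper_width: 0.0183
```

```bash
python3 -c "
from h import *
where(Mno,Rno)"
```

```text
t 24.12 guide in clamp mm [-0.59 -0.1  13.16] rot err deg [-0.03 -0.02  0.02] F clamp [-0.77  1.23 -2.05] Tq clamp [-0.132  0.864 -0.074] w 0.0183
```

```bash
python3 -c "
from h import *
plan(*target(Mno,Rno,.0008,.0150))"
```

```text
shift cm [ 0.01  0.14 -0.18] |0.2| rot [ 0.001  0.    -0.   ] |0.00| t 24.125
```

Emit:
move_arm --rows '[[1,[0,0,-0.18],[0,0,0]],[1,[0,0.14,-0.2],[0,0,0]],[1,[0,0.14,-0.18],[0,0,0]]]'

```text
clock: 24.5
eef_pos: [0.6122, -0.2633, 0.1371]
orientation: [2.53, 0.0, 1.609]
wrist_force: [-0.7, 0.4, -3.2]
gripper_width: 0.0183
```

```bash
python3 -c "
from h import *
where(Mno,Rno)"
```

```text
t 24.50 guide in clamp mm [ 1.01 -0.13 15.05] rot err deg [-0.05 -0.03  0.01] F clamp [-2.4   0.39 -2.21] Tq clamp [0.056 0.899 0.012] w 0.0183
```

Emit:
move_arm --rows '[[1,[0,0,0.06],[0,0,0]],[1,[0,0,0.11],[0,0,0]]]'

```text
clock: 24.75
eef_pos: [0.6128, -0.2633, 0.136]
orientation: [2.53, 0.0, 1.609]
wrist_force: [0.0, 0.1, -3.7]
gripper_width: 0.0181
```

```bash
python3 -c "
from h import *
where(Mno,Rno)"
```

```text
t 24.75 guide in clamp mm [ 0.88 -0.12 13.85] rot err deg [-0.03 -0.02  0.01] F clamp [-2.08  0.1  -3.03] Tq clamp [ 0.151  1.072 -0.051] w 0.0181
```

Emit:
move_arm --rows '[[1,[0,0,0.04],[0,0,0]],[1,[0,0,0.07],[0,0,0]]]'

```text
clock: 25.0
eef_pos: [0.6128, -0.2633, 0.1351]
orientation: [2.531, -0.0, 1.609]
wrist_force: [-1.5, -1.0, -3.3]
gripper_width: 0.0182
```

```bash
python3 -c "
from h import *
where(Mno,Rno)"
```

```text
t 25.00 guide in clamp mm [ 0.41 -0.07 13.08] rot err deg [ 0.01 -0.02  0.03] F clamp [-3.19 -0.98 -1.79] Tq clamp [9.400e-02 1.185e+00 1.000e-03] w 0.0182
```

Both bevels are confirmed: the contact lines cross at x≈−0.05 mm, so the first push was centred. I'll finish with one more clean, centred push.

```bash
python3 -c "
from h import *
plan(*target(Mno,Rno,-.0001,.0140))"
```

```text
shift cm [ 0.01 -0.05 -0.09] |0.1| rot [-0.     0.    -0.001] |0.00| t 25.0
```

Emit:
move_arm --rows '[[1,[0,-0.02,-0.15],[0,0,0]],[1,[0,-0.05,-0.12],[0,0,0]],[1,[0,-0.05,-0.1],[0,0,0]]]'

```text
clock: 25.38
eef_pos: [0.612, -0.2633, 0.1358]
orientation: [2.531, 0.0, 1.609]
wrist_force: [-0.0, -0.2, -4.1]
gripper_width: 0.0182
```

```bash
python3 -c "
from h import *
where(Mno,Rno); plan(*target(Mno,Rno,-.0000,.0120))"
```

```text
t 25.38 guide in clamp mm [ 0.06 -0.09 14.11] rot err deg [-0.   -0.02  0.03] F clamp [-2.37 -0.21 -3.33] Tq clamp [ 0.04   0.977 -0.056] w 0.0182
shift cm [ 0.01 -0.    0.21] |0.2| rot [ 0.  0. -0.] |0.00| t 25.375
```

Emit:
move_arm --rows '[[1,[0,0,0.06],[0,0,0]],[1,[0,0,0.12],[0,0,0]],[1,[0,0,0.17],[0,0,0]],[1,[0,0,0.21],[0,0,0]],[1,[0,0,0.25],[0,0,0]],[1,[0,0,0.27],[0,0,0]],[1,[0,0,0.27],[0,0,0]],[1,[0,0,0.27],[0,0,0]]]'

```text
clock: 26.38
eef_pos: [0.6131, -0.2634, 0.1341]
orientation: [2.531, 0.0, 1.608]
wrist_force: [-7.0, 0.4, 2.4]
gripper_width: 0.0181
```

```bash
python3 -c "
from h import *
where(Mno,Rno)"
```

```text
t 26.38 guide in clamp mm [ 0.04 -0.24 12.14] rot err deg [-0.01 -0.04  0.04] F clamp [-4.31  0.63  5.99] Tq clamp [ 0.353  1.39  -0.006] w 0.0181
```

Emit:
move_arm --rows '[[1,[0,0,0.09],[0,0,0]],[1,[0,0,0.09],[0,0,0]],[1,[0,0,0.09],[0,0,0]],[1,[0,0,0.09],[0,0,0]],[1,[0,0,0.09],[0,0,0]],[1,[0,0,0.09],[0,0,0]],[1,[0,0,0.09],[0,0,0]],[1,[0,0,0.09],[0,0,0]]]'

```text
clock: 27.38
eef_pos: [0.6131, -0.2635, 0.1341]
orientation: [2.53, -0.0, 1.608]
wrist_force: [-7.6, 0.3, 3.3]
gripper_width: 0.0185
```

```bash
python3 -c "
from h import *
where(Mno,Rno)"
```

```text
t 27.38 guide in clamp mm [ 0.07 -0.27 12.06] rot err deg [-0.03 -0.04  0.07] F clamp [-4.33  0.55  7.06] Tq clamp [0.438 1.458 0.059] w 0.0185
```

Emit:
move_arm --rows '[[1,[0,0,-0.2],[0,0,0]],[1,[0,0,-0.8],[0,0,0]],[1,[0,0,-2],[0,0,0]],[1,[0,0,-4],[0,0,0]],[1,[0,0,-6],[0,0,0]],[1,[0,0,-8],[0,0,0]],[1,[0,0,-8.5],[0,0,0]],[1,[0,0,-8.5],[0,0,0]]]'

```text
clock: 28.38
eef_pos: [0.5644, -0.2655, 0.2042]
orientation: [2.529, 0.001, 1.608]
wrist_force: [0.3, 0.2, -4.3]
gripper_width: 0.0183
```

Run:
```python
from m1f import *
t,K,T=load("a","top"); g=t[...,2] # blue: wood dark, table bright
F=dict(far=(edge(g,(366,245.3),(384,240)),.012),near=(edge(g,(369,264.6),(387,259.5)),0),left=(edge(g,(353.6,251.5),(357.6,264.5)),.006))
for k,(f,z) in F.items(): a,m=dirw(f,z,K,T); print(k,a,m.round(4),f[2:])
s,Ks,Ts=load("a","scene"); g=s[...,2]
n=edge(g,(313,297),(340,307.5)); a,m=dirw(n,0,Ks,Ts); print('scene near',a,m.round(4),n[2:])
r=edge(g,(347,307),(353.5,298)); a,m=dirw(r,0,Ks,Ts); print('scene right',a,m.round(4),r[2:])
where(Mno,Rno)
```

```text
far -77.87736186793235 [ 0.4787 -0.2622  0.012 ] (np.float32(0.11284289), 40)
near -77.43441253253377 [ 0.4166 -0.2768  0.    ] (np.float32(0.12114898), 40)
left -166.59113855957585 [ 0.4332 -0.2019  0.006 ] (np.float32(0.14065662), 40)
scene near -77.36723261803239 [ 0.416 -0.276 -0.   ] (np.float32(0.06593022), 40)
scene right 13.746007520544346 [ 0.4665 -0.3342  0.    ] (np.float32(0.098425224), 40)
t 28.38 guide in clamp mm [ 0.33 -0.4  97.46] rot err deg [-0.08 -0.08  0.06] F clamp [-2.19  0.22 -3.68] Tq clamp [ 0.047  1.008 -0.062] w 0.0183
```

```bash
cat >> h.py <<'E'
RC=np.array([-.0204,0,-.0169]); SEAT=np.array([.447,-.2685,.058]); RS=Rdown(np.radians(102.5))
def seat(dz): return SEAT+[0,0,dz]-RS@RC
E
python3 -c "
from h import *
plan(seat(.11),RS);plan(seat(.15)*.5+.5*sensors.state()['eef_pos'],RS)"
```

```text
shift cm [  2.14 -12.96  -2.61] |13.4| rot [ 0.61   0.056 -0.176] |0.64| t 28.375
shift cm [ 1.07 -5.33 -2.94] |6.2| rot [ 0.61   0.056 -0.176] |0.64| t 28.375
```

Emit:
move_arm --rows '[[1,[0.3,-1.5,-1],[0.08,0.01,-0.02]],[1,[0.6,-3.3,-1.9],[0.18,0.02,-0.05]],[1,[1,-5.3,-2.7],[0.28,0.025,-0.08]],[1,[1.4,-7.5,-3],[0.38,0.035,-0.11]],[1,[1.7,-9.7,-3],[0.48,0.045,-0.14]],[1,[2,-11.8,-2.8],[0.56,0.05,-0.16]],[1,[2.14,-12.96,-2.61],[0.61,0.056,-0.176]],[1,[2.14,-12.96,-2.61],[0.61,0.056,-0.176]],[1,[2.14,-12.96,-2.61],[0.61,0.056,-0.176]]]'

```text
clock: 29.5
eef_pos: [0.4433, -0.2488, 0.1513]
orientation: [3.14, 0.001, 1.789]
wrist_force: [0.6, -0.5, -3.4]
gripper_width: 0.018
```

Run:
```python
from h import *
save("m",3); st=sensors.state(); print(st["eef_pos"],st["wrist_force"],st["ft_torque"],st['clock']); ramcheck("m")
t=load("m","top")[0]; crop(t,335,225,95,60,8,"pics/t_m.png",1.2)
s=load("m","scene")[0]; crop(s,290,215,90,95,6,"pics/s_m.png",1.3)
plan(seat(.02),RS)
```

```text
[ 0.44275696 -0.24877727  0.15153812] [-0.22611799  0.42368573 -3.374682  ] [0.07210402 0.04547699 0.01444644] 29.8
endT- [ 0.42   -0.1927  0.1814] top [362.6 256.5] scene [309.2 251.9]
endT+ [ 0.4396 -0.1884  0.1814] top [360.4 249.8] scene [312.  248.1]
endB- [ 0.4201 -0.1928  0.1554] top [360.9 257.5] scene [309.  257.7]
noseTip [ 0.4686 -0.3653  0.1685] top [419.8 236.6] scene [362.4 272.3]
bodyNoseT+ [ 0.4742 -0.3446  0.1815] top [413.7 234.4] scene [358.3 265.2]
bodyNoseT- [ 0.4547 -0.3489  0.1815] top [416.  241.1] scene [355.7 269.3]
shift cm [ 0.03 -0.02  9.04] |9.0| rot [0.001 0.001 0.   ] |0.00| t 29.8
```

View pics/t_m.png

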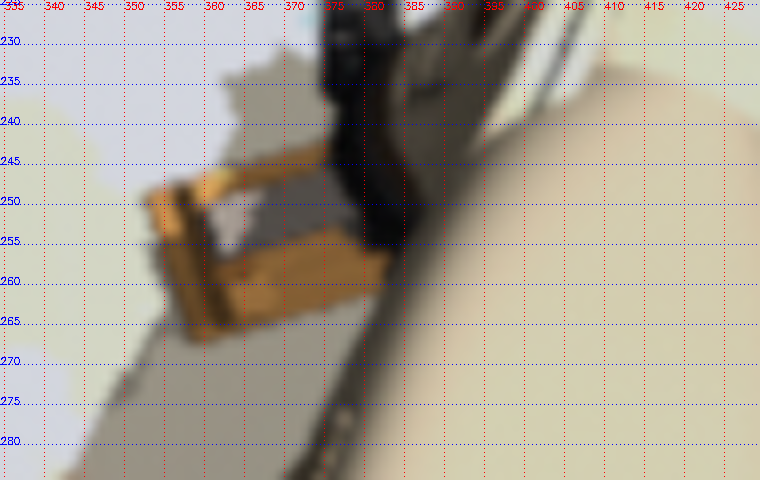

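View pics/s_m.png

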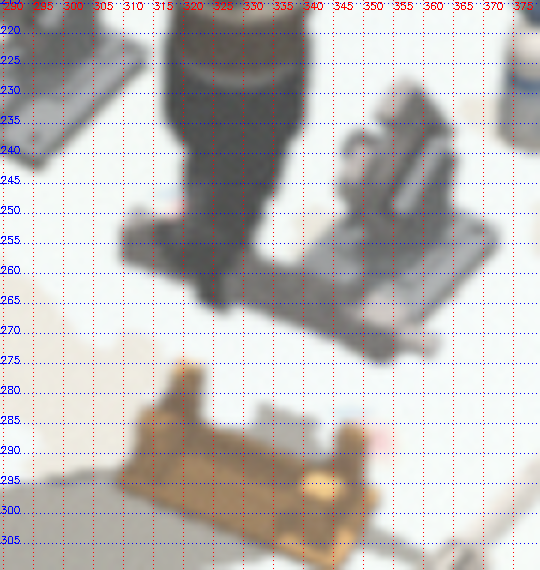

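The ram is level, with the projected ends matching (nose (361,272), guide end (309.5,252)), and it lines up with the rest. Lowering.

Emit:
move_arm --rows '[[1,[0,0,2],[0,0,0]],[1,[0,0,4.5],[0,0,0]],[1,[0,0,7],[0,0,0]],[1,[0,0,8.6],[0,0,0]],[1,[0,0,9],[0,0,0]],[1,[0,0,9],[0,0,0]]]'

```text
clock: 30.55
eef_pos: [0.4431, -0.249, 0.0619]
orientation: [3.14, 0.001, 1.789]
wrist_force: [-0.0, 0.3, -3.0]
gripper_width: 0.0183
```

Run:
```python
from h import *
st=sensors.state(); print(st["eef_pos"],st["wrist_force"],st["ft_torque"],st['clock']); plan(seat(.0),RS)
save("n",2)
t=load("n","top")[0]; crop(t,340,230,80,50,9,"pics/t_n.png",1.2)
s=load("n","scene")[0]; crop(s,300,235,65,80,7,"pics/s_n.png",1.3)
```

```text
[ 0.44309638 -0.24904232  0.06189877] [-0.02626427  0.32816911 -3.02630355] [0.09400883 0.00564828 0.02922924] 30.55
shift cm [ 0.06 -0.04  2.08] |2.1| rot [ 0.002  0.001 -0.   ] |0.00| t 30.55
```

View pics/t_n.png

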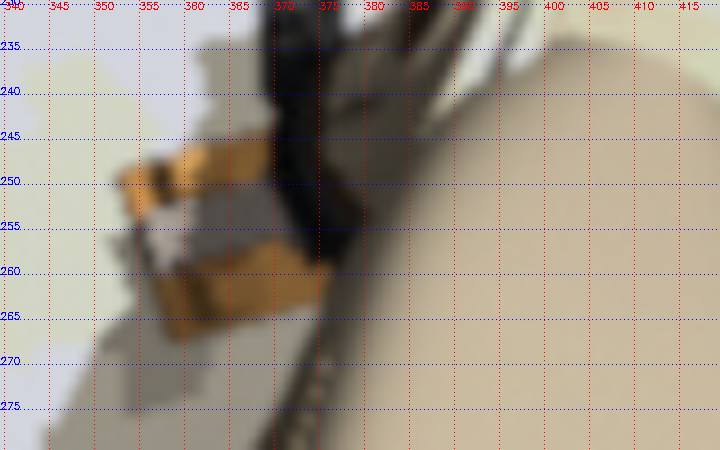

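View pics/s_n.png

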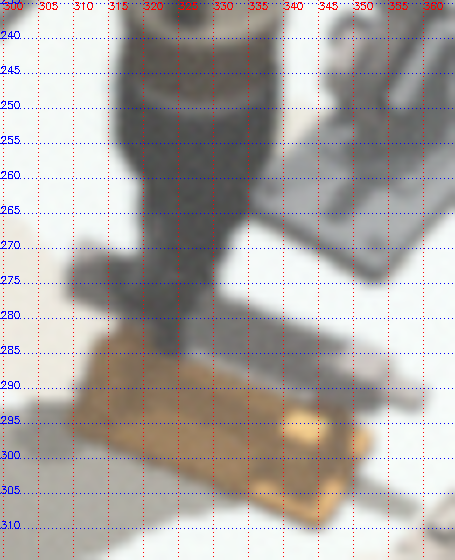

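Emit:
move_arm --rows '[[1,[0.03,-0.03,0.3],[0,0,0]],[1,[0.06,-0.04,0.7],[0,0,0]],[1,[0.06,-0.04,1.1],[0,0,0]],[1,[0.06,-0.04,1.45],[0,0,0]],[1,[0.06,-0.04,1.7],[0,0,0]],[1,[0.06,-0.04,1.75],[0,0,0]]]'

```text
clock: 31.5
eef_pos: [0.4429, -0.2487, 0.0447]
orientation: [3.139, 0.002, 1.789]
wrist_force: [0.7, -0.1, -3.2]
gripper_width: 0.0184
```

```bash
python3 -c "
from h import *
st=sensors.state(); print(st['eef_pos'],st['wrist_force'],st['ft_torque'],st['clock']); plan(seat(.0),RS)"
```

```text
[ 0.44293079 -0.24868564  0.0446892 ] [ 0.72802484 -0.14904391 -3.16193494] [0.02950425 0.06930945 0.01842503] 31.5
shift cm [ 0.02 -0.03  0.36] |0.4| rot [ 0.002  0.002 -0.   ] |0.00| t 31.5
```

Emit:
move_arm --rows '[[1,[0,0,0.08],[0,0,0]],[1,[0,0,0.16],[0,0,0]]]'

```text
clock: 31.75
eef_pos: [0.443, -0.2487, 0.0431]
orientation: [3.139, 0.002, 1.789]
wrist_force: [0.0, -0.8, -3.7]
gripper_width: 0.0183
```

```bash
python3 -c "
from h import *
st=sensors.state(); print(st['eef_pos'],st['wrist_force'],st['ft_torque'],st['clock']); plan(seat(.0),RS)"
```

```text
[ 0.44303128 -0.24872121  0.04312301] [ 2.07277002e-03 -7.92232449e-01 -3.73059304e+00] [0.07909746 0.03495516 0.0016025 ] 31.75
shift cm [ 0.02 -0.04  0.2 ] |0.2| rot [0.003 0.002 0.   ] |0.00| t 31.75
```

Emit:
move_arm --rows '[[1,[0,0,0.06],[0,0,0]],[1,[0,0,0.12],[0,0,0]]]'

```text
clock: 32.0
eef_pos: [0.4431, -0.2487, 0.0419]
orientation: [3.139, 0.002, 1.789]
wrist_force: [-0.1, -0.2, -4.4]
gripper_width: 0.0181
```

```bash
python3 -c "
from h import *
st=sensors.state(); print(st['eef_pos'],st['wrist_force'],st['ft_torque'],st['clock']); plan(seat(.0),RS)"
```

```text
[ 0.44310124 -0.24874293  0.0419475 ] [-0.13817496 -0.24679223 -4.40941769] [0.10477645 0.03035768 0.01062129] 32.0
shift cm [ 0.03 -0.05  0.08] |0.1| rot [0.003 0.002 0.   ] |0.00| t 32.0
```

Emit:
move_arm --rows '[[1,[0,0,0.05],[0,0,0]],[1,[0,0,0.1],[0,0,0]]]'

```text
clock: 32.25
eef_pos: [0.4431, -0.2488, 0.0413]
orientation: [3.139, 0.002, 1.789]
wrist_force: [-1.6, 0.4, 2.6]
gripper_width: 0.0184
```

Emit:
move_arm --rows '[[1,[0,0,0.04],[0,0,0]],[1,[0,0,0.08],[0,0,0]]]'

```text
clock: 32.5
eef_pos: [0.4432, -0.2488, 0.0413]
orientation: [3.139, 0.002, 1.789]
wrist_force: [-4.2, 2.5, 8.4]
gripper_width: 0.0179
```

```bash
python3 -c "
from h import *
st=sensors.state(); print(st['eef_pos'],st['wrist_force'],st['ft_torque'],st['clock']); plan(seat(.0),RS)"
```

```text
[ 0.44315079 -0.24876424  0.04132777] [-4.24441445  2.47379317  8.40280591] [ 0.52367868  0.76252428 -0.01120902] 32.5
shift cm [ 0.03 -0.05  0.02] |0.1| rot [0.003 0.002 0.   ] |0.00| t 32.5
```

It seats at the expected height (TCP 0.0413 against 0.0411 at pick-up). Easing the grip, then opening.

Emit:
move_arm --rows '[[1,[0,0,-0.02],[0,0,0]],[1,[0,0,-0.02],[0,0,0]],[0.6,[0,0,-0.02],[0,0,0]],[0.4,[0,0,-0.02],[0,0,0]],[0,[0,0,-0.02],[0,0,0]],[-0.5,[0,0,-0.02],[0,0,0]],[-1,[0,0,-0.02],[0,0,0]],[-1,[0,0,-0.02],[0,0,0]],[-1,[0,0,-0.02],[0,0,0]]]' --squeeze 20

```text
clock: 33.62
eef_pos: [0.4431, -0.2488, 0.0416]
orientation: [3.138, 0.002, 1.789]
wrist_force: [-0.4, -0.2, -0.7]
gripper_width: 0.0852
```

Run:
```python
from h import *
st=sensors.state(); print(st["gripper_width"],st["eef_pos"],st["wrist_force"],st['clock'])
save("o",2)
s=load("o","scene")[0]; crop(s,300,235,65,80,7,"pics/s_o.png",1.3)
```

```text
0.08517590322117571 [ 0.44314857 -0.2487804   0.04155326] [-0.44861582 -0.1675361  -0.74508559] 33.625
```

View pics/s_o.png

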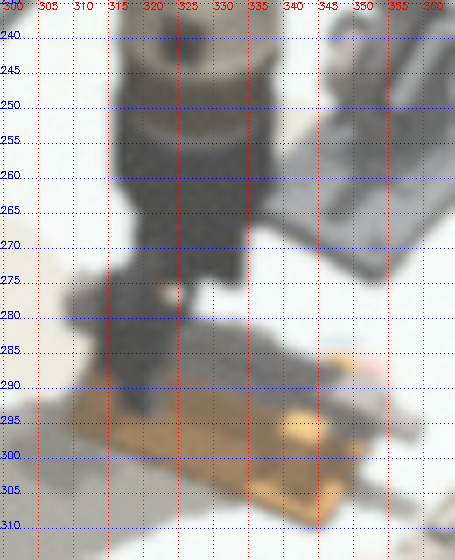

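The fingers are open and the bar lies in the notches. Next I'll lift straight up and move clear.

Emit:
move_arm --rows '[[-1,[0,0,-1],[0,0,0]],[-1,[0,0,-3],[0,0,0]],[-1,[0,0,-6],[0,0,0]],[-1,[0,0,-10],[0,0,0]],[-1,[0,0,-14],[0,0,0]],[-1,[0,0,-18],[0,0,0]],[-1,[4,-3,-19],[0,0,0]],[-1,[9,-6,-19],[0,0,0]],[-1,[14,-8,-19],[0,0,0]],[-1,[19,-9,-19],[0,0,0]],[-1,[24,-9,-19],[0,0,0]],[-1,[26,-9,-19],[0,0,0]],[-1,[26,-9,-19],[0,0,0]],[-1,[26,-9,-19],[0,0,0]]]'

```text
clock: 35.58
eef_pos: [0.2987, -0.0145, 0.231]
orientation: [3.138, 0.003, 1.789]
wrist_force: [-0.4, -0.9, 0.5]
gripper_width: 0.0855
```

Run:
```python
from h import *
save("p",3)
t,K,T=load("p","top"); crop(t,255,165,160,115,5,"pics/t_p.png",1.2)
s=load("p","scene")[0]; crop(s,240,185,160,130,5,"pics/s_p.png",1.2)
crop(t,348,225,65,45,12,"pics/t_p2.png",1.2)
```

```text
(no output)
```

View pics/t_p.png

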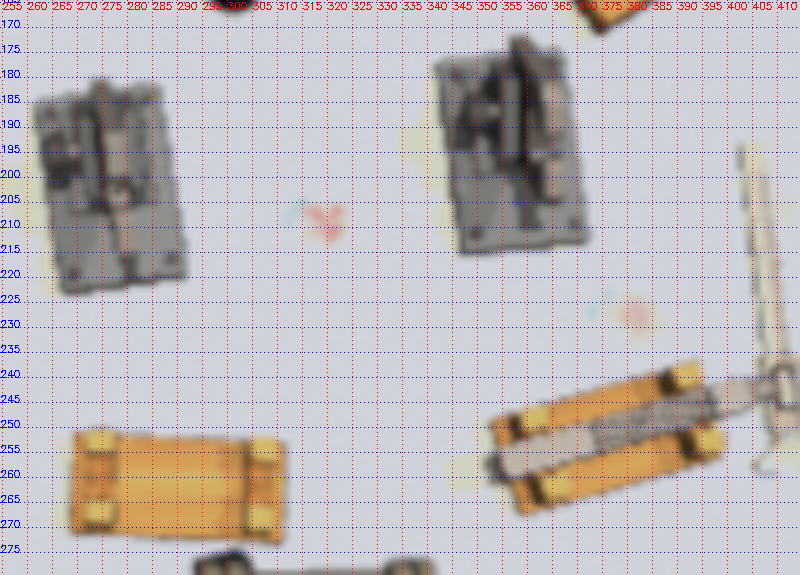

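View pics/s_p.png

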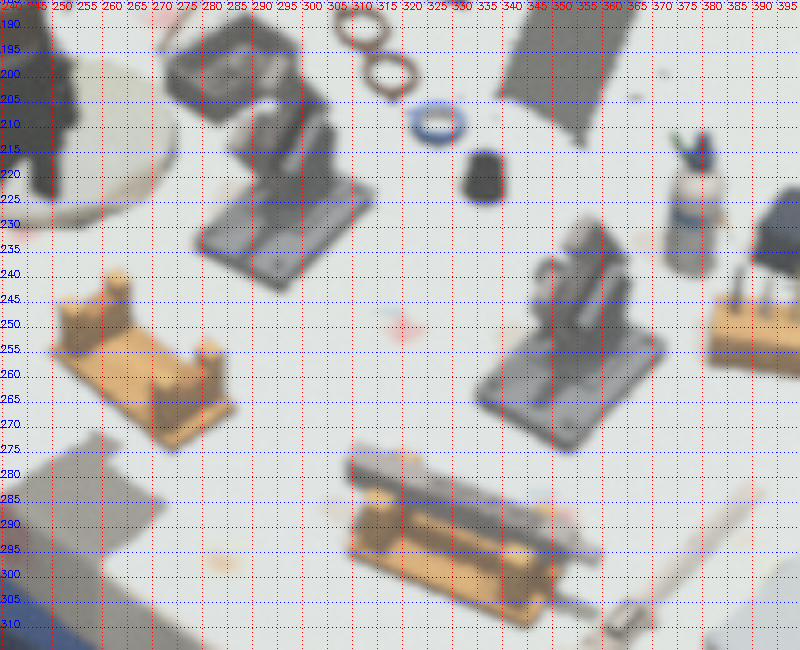

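View pics/t_p2.png

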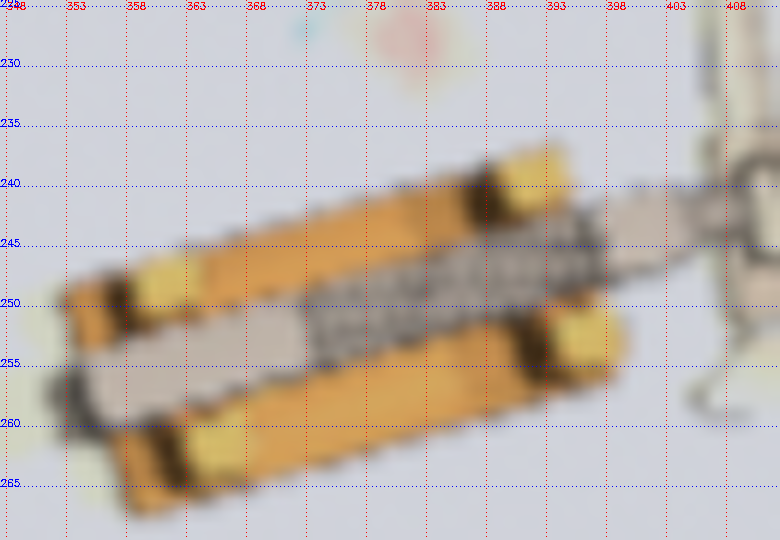

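The ram lies in the right rest's notches, teeth up (top view from (355,257) to (404,243)). Its nose passes about 37 mm above the calliper, and nothing else has shifted. Handing in.

Run:
```python
from h import *
print(sensors.state()["clock"],np.abs(sensors.state()["joint_vel"]).max()); print(robot.hand_in())
```

```text
35.875 0.007570853640816692
the job is handed in; nothing more can be done
None
```

The job is done and handed in at 35.9 s of the 58 s allowed. The ram passed the go gauge, stopped at the no-go gauge, and now lies teeth up in the rest that was empty.

- **Go gauge (left):** the guide end passed between the lands with no measurable contact force. It touched the floor at about 20 N (limit 50 N) and came straight out again.
- **No-go gauge (right):** the ram stopped at the mouth and was held at about 10 N for roughly 2 s. I then nudged it about 0.1 mm sideways under load to test the centring. That was unclear and turned the tool about 0.3°, so I lifted off. Light touches about 1 mm to either side then put the gap's centre within 0.1–0.2 mm of mine. I finished with a second clean, centred push of about 10 N for at least a second.
- **Laying down:** the ram reached the notch floors within 0.3 mm of the pick-up height. The final pictures show it lying in both notches. The gauges, rests, loupe and calliper look unmoved; I did not compare the pliers again. The ram's nose overhangs the calliper with about 37 mm of clearance. The gripper is open and clear.

**Disagreements:**
- In the top view the guide end showed about 1 pixel (2–3 mm) off its predicted place, while the nose end matched. The free pass through the go gauge and the contact test on the no-go gauge suggest a camera error.
- My camera estimate of the go plate's height was about 2 mm too low, which the floor contact corrected.
- Squareness in yaw comes only from the camera, good to about 1°.

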